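Brake the welding turntable by touch and lock it with its index pin

ROBOT

A 7-joint arm with a two-finger parallel gripper is mounted at the origin on the work surface. World frame = base frame: x ahead of the robot, y to its left, z up, the work surface at z = 0. Lengths are in m, angles in rad, forces in N, time in s.
With the tool pointing down it reaches from about 0.4 to 0.85 m from the base axis. Payload 10.4 kg.
Tool frame: the origin (TCP) lies midway between the tips of the shut fingers; the grasp point (between the pads) lies 19 mm behind it; z points along the fingers, y is the line along which they close (so a half turn about z gives the same grasp; the last joint's range is limited). The gripper opens to 87 mm and grips with 3 to 60 N. Pads are 19 mm wide; open, the fingers measure 117 mm over their backs; the gripper's body (75 mm by 190 mm) begins 51 mm behind the grasp point.
Start: joints at [-1.205, 0.332, -0.065, 1.46, 0.022, 1.35, -0.088], TCP at [0.237, 0.578, 0.223] pointing down, gripper open.
Joint ranges: [-2.6, 2.6], [-0.5, 2.12], [-1.47, 1.34], [0.16, 2.42], [-1.27, 4.41], [0.06, 2.06], [-2.6, 2.6]. Speed limits (rad/s): [2.22, 2.22, 2.79, 2.79, 3.14, 3.14, 3.14].

INTERFACE

Orientations are given as a unit quaternion [x, y, z, w].
In Python, from bench import sensors, eyes, order gives the robot as it stands.
- The arm moves only by the tool arm_command, never from a script. Its argument "steps" is a list of rows, each an object with "rot": the turn, a rotation vector about the world's x, y, z in degrees, a list of three; "slide": the shift along the world's x, y, z in m, a list of three; "grip": the opening, from 0 (shut) to 1 (fully open). A call has exactly 8 rows; each row shifts and turns the commanded pose from where the row before left it; what a row does not reach is not made up. A row lasts 1/8 s, in which the tool goes at most 62.5 mm and 10.7 degrees, less where a joint would pass 70% of its speed; a pose out of reach is approached as far as the arm can. A call with a gripper value outside its range is refused whole. The fingers move at their own pace and stop on an object; "newtons" is the grip in N (left out, the last holds). Time passes only in rows, so rows that do not move let the fingers close, or fill a call up. It gives the time, the measured TCP pose, the force, the opening and the grip force at its end, in the units of the state.
- sensors.read_state(): the state, without advancing time (a new reading comes with each control period).
- eyes.camera(name): name is "scene" or "top" or "wrist"; returns a dict with "pixels" (384x512x3 uint8, red, green, blue), "intrinsics" (3x3 intrinsics, pixels), "k1" (the pictures are not rectified: a ray, as slopes to the right and down, at radius r is drawn at 1 + k1 r^2 times it, then the intrinsics apply), "pose" (4x4, takes a point from camera to world coordinates). Camera axes: x right, y down, z forward; pixel columns grow to the right and rows downward; lengths in m; the calibration is good to about 2 mm. A picture is of the moment at which its call begins. There is no depth.
- order.close_job(): hands the job in; it is judged then, once.
Trained networks look in a picture, given as the dict that the camera call returned (one of the last four; its "shot" number tells which), for a name from the list of things; names that differ only in an ending like _2 or _b are one class to them, and where a whole thing is asked for, a point or a joint stands for the part that bears it (a point fixed in the world has none). Each returns a list of dicts, best first, with "conf" (0 to 1); they miss things now and then, are a little off and sometimes report something else, mostly with a low value. They report only what shows in the picture. A call takes as long as a camera call. They do not tell look-alikes from the thing itself.
- eyes.look_for(name, picture): "bbox" ([left, top, right, bottom] in pixels, round what is visible of it).
The state is a dict: "time": time; "joint_positions": joint angles; "joint_vel": joint speeds; "joint_torque": joint torques, N m; "ee_pos": TCP position; "eef_rot": TCP orientation; "ft_force": force on the tool from outside, world axes, zero at the start; "torque": the same for the moment, N m; "width": finger opening in m; "grip_force": force on a finger pad.
Only numpy, scipy, OpenCV 4.12 (cv2) and the standard library are available. Lean on these libraries where they do the work, as an engineer would, in place of code of your own. Each camera call takes 0.05 s, during which the arm holds its last target. There are 200 camera calls.

TASK

The welding turntable is still being turned by its slipping drive. Take the steel index pin from its rest, lower it through the guide hole of the bracket onto the turntable's plate, and bear on it gently so that its rubbing slows the turntable to a creep before the hole comes round; when the hole comes to a stop under the guide, press the pin gently fully home, so that it locks the turntable, and let go. Never let the hole run into the pin at speed or push hard, and leave the other things where they are.

Things in the scene. Friction and masses are not known exactly. Their poses are not given: they have to be found in the camera images.
- positioner: Fixed welding positioner: blue motor box 190 x 190 x 50 mm under a flat metal turntable; at its -x side a steel bracket, post 130 mm high and 161 to 179 mm from the spindle, with a guide block (44 x 44 mm, 100 to 130 mm above the table) that overhangs the turntable. Origin on the table under the spindle; x points from the guide to the spindle, z up.
- guide (a point): Centre of the mouth of the round guide hole, on the top face of the guide block, 130 mm above the table, 106 mm from the spindle. The hole is vertical, 15.5 mm wide, 30 mm deep, goes right through, with a 2 mm chamfer at the mouth; the turntable's top face is 5 mm below its lower end. Axes as positioner.
- turntable (a joint): Turning angle, rad, growing anticlockwise from above, counted on over many turns; the hole is under the guide at pi plus whole turns. Free, it runs at 2.0 to 2.6 rad/s. The drive slips: it pulls with about 0.25 N m for good. 5 to 9 N borne straight down on the disc through the pin stops it, less slows it in proportion; let go, it runs up again in about 1 s.
- index_hole (a point): Centre, on the turntable's top face, of its only index hole: square, 16.5 mm along the turning direction and 18 mm across, right through the 20 mm plate, 106 mm from the spindle.
- pin: Loose steel index pin, 90 to 140 g, 97 mm long, upright in the pin rest: round shank 14 mm wide, 52 mm long, with a 2 mm tapered foot, under a round head 26 mm wide and 45 mm high. Origin at the centre of the foot, z towards the head. Standing in the guide on the turntable's plate, its foot is 35 mm below the guide's mouth; fully home, its shoulder sits on the guide block, foot 52 mm below.
- pin_top (a point): Centre of the flat top of the pin's head, 97 mm above its foot. Over a creeping hole (under about 1 rad/s) the pin sinks in by its own weight or a light push and the hole's edge stops against it; the drive then pinches it sideways, so it may need a push of 5 to 15 N to go home. A pin standing loose on the plate when the hole comes round at full speed is hit hard.
- pin_rest: Fixed aluminium block 60 x 60 x 60 mm with a 17 mm hole through its top, where the pin stands with its shoulder on the block. Origin at the centre of its underside.
- offcut: Bystander: loose upright offcut of square steel tube, 60 x 60 x 90 mm, browned with mill scale. Origin at the centre of its underside.
- angle_iron: Bystander: loose piece of angle iron, 140 x 50 x 50 mm. Origin at the centre of its underside, long along its x.
- wrench: Bystander: loose steel wrench, 150 mm long, lying along its x.
- spindle (a point): Centre of the turntable's top face, 95 mm above the table. The turntable is a metal disc, radius 140 mm, 20 mm thick; on its centre turns a flange with a pipe stub (60 mm wide, reaching 150 mm above the table).
There are look-alikes about, which are no part of the job. There is more than one size of the pin; the one meant has the size given above.

How it is judged:
By the outcome, as a careful person would: the job done as asked, in the order asked, and still so for the second after the job is handed in, with the robot touching nothing.
It also fails if it takes over 72 s, if anything falls off the work surface, if the arm or the gripper's body presses on something with over 40 N, if the wrist force passes 120 N, or if a joint passes its speed limit or range.

## Working session

There is one attempt and no reset: what is moved stays moved. The work goes in short steps, Python scripts to look and compute and a tool call to move; the robot and the scene stay as the last step left them, time stands still between calls to the robot, and variables do not carry over. Pictures are saved under pics/ and viewed, at most 10 in all, crops included, and the job is handed in when it is done.

Besides the shell and the picture viewer there is one more tool, called after "Request:" by a JSON object that holds its "op" and its "data". arm_command: Moves the arm, as the interface text tells. Its arguments: {"type":"object","properties":{"steps":{"type":"array","items":{"type":"object","properties":{"rot":{"type":"array","items":{"type":"number"}},"slide":{"type":"array","items":{"type":"number"}},"grip":{"type":"number"}}}},"newtons":{"type":"number"}},"required":["steps"]}

```bash
ls; mkdir -p pics; cat > h.py <<'E'
import numpy as np, cv2
from bench import sensors, eyes, order
def ray(p,uv):
    K=np.array(p["intrinsics"]);k1=p["k1"];T=np.array(p["pose"])
    d=np.array([(uv[0]-K[0,2])/K[0,0],(uv[1]-K[1,2])/K[1,1]]);u=d.copy()
    for _ in range(20): u=d/(1+k1*(u@u))
    return T[:3,3],T[:3,:3]@np.array([u[0],u[1],1])
def atz(p,uv,z):
    o,d=ray(p,uv);return o+d*(z-o[2])/d[2]
def proj(p,X):
    K=np.array(p["intrinsics"]);T=np.array(p["pose"])
    c=T[:3,:3].T@(np.array(X)-T[:3,3]);u=c[:2]/c[2];u=u*(1+p["k1"]*(u@u))
    return np.array([K[0,0]*u[0]+K[0,2],K[1,1]*u[1]+K[1,2]])
def save(p,n,crop=None,s=1):
    im=p["pixels"][:,:,::-1]
    if crop: l,t,r,b=crop; im=im[t:b,l:r]
    cv2.imwrite("pics/"+n,cv2.resize(im,None,fx=s,fy=s,interpolation=cv2.INTER_CUBIC))
E
python3 - <<'E'
from h import *
a=eyes.camera("top");b=eyes.camera("scene")
im=np.vstack([a["pixels"],b["pixels"]])[:,:,::-1]
cv2.imwrite("pics/a.png",cv2.resize(a["pixels"][:,:,::-1],None,fx=1.5,fy=1.5));save(b,"b.png",s=1.5)
for n,p in (("top",a),("scene",b)):
    print(n,np.round(p["pose"],3).tolist(),p["intrinsics"],p["k1"])
    for t in ["positioner","turntable","pin","pin_rest","offcut","angle_iron","wrench","guide","index_hole"]:
        try: print(t,[(np.round(x["bbox"]).tolist(),round(x["conf"],2)) for x in eyes.look_for(t,p)])
        except Exception as e: print(t,e)
print(sensors.read_state())
E
```

```text
pics
top [[-0.001, -0.999, 0.046, 0.448], [-1.0, -0.0, -0.03, 0.024], [0.03, -0.046, -0.999, 1.236], [0.0, 0.0, 0.0, 1.0]] [[471.75684696   0.         261.2366002 ]
 [  0.         471.75684696 188.74611858]
 [  0.           0.           1.        ]] 0.03348739767440734
positioner [([192.0, 92.0, 307.0, 230.0], 0.77)]
turntable [([193.0, 93.0, 305.0, 209.0], 0.85)]
pin [([138.0, 255.0, 163.0, 271.0], 0.86), ([113.0, 260.0, 139.0, 279.0], 0.82), ([193.0, 92.0, 308.0, 230.0], 0.71), ([116.0, 222.0, 127.0, 233.0], 0.47), ([114.0, 111.0, 146.0, 167.0], 0.4)]
pin_rest [([108.0, 215.0, 142.0, 242.0], 0.67), ([357.0, 107.0, 374.0, 159.0], 0.41)]
offcut [([367.0, 208.0, 403.0, 241.0], 0.85)]
angle_iron [([118.0, 111.0, 145.0, 166.0], 0.94), ([193.0, 93.0, 305.0, 210.0], 0.64)]
wrench [([356.0, 107.0, 374.0, 161.0], 0.9)]
guide [([191.0, 98.0, 309.0, 230.0], 0.6)]
index_hole [([192.0, 93.0, 303.0, 210.0], 0.69)]
scene [[0.104, 0.573, -0.813, 1.177], [0.995, -0.063, 0.083, -0.059], [-0.004, -0.817, -0.577, 0.58], [0.0, 0.0, 0.0, 1.0]] [[357.14873913   0.         258.15874492]
 [  0.         357
[... 643 characters left out ...]
oint_positions': array([-1.20460133,  0.33219337, -0.06470285,  1.46010344,  0.0216203 ,
        1.34988039, -0.08852573]), 'joint_vel': array([ 0.00143822,  0.00145884,  0.00133305,  0.00091619,  0.00010927,
        0.00080615, -0.00031408]), 'joint_torque': array([-8.11670379e-04, -6.23038530e+01,  2.45807221e-02, -3.90128767e+01,
       -6.09458378e-02,  3.13059858e-02,  1.33586944e-06]), 'ee_pos': array([0.2369189 , 0.57838493, 0.22257804]), 'eef_rot': array([1.93182913e-01, 9.81162759e-01, 5.45865111e-05, 9.69851401e-06]), 'ft_force': array([ 0.04431184, -0.07045128,  0.30378523]), 'torque': array([-0.04680271, -0.03028645,  0.02609141]), 'grip_force': 0.0, 'width': 0.08686608823124957}
```

View pics/a.png

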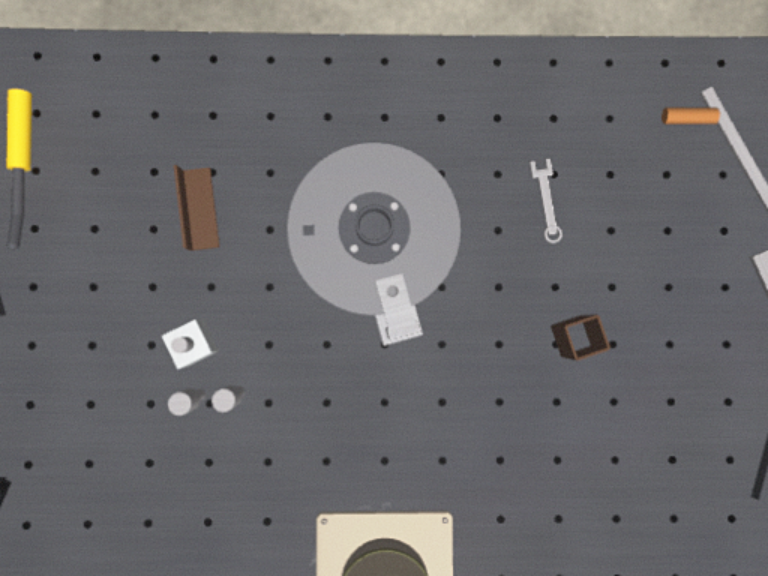

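View pics/b.png

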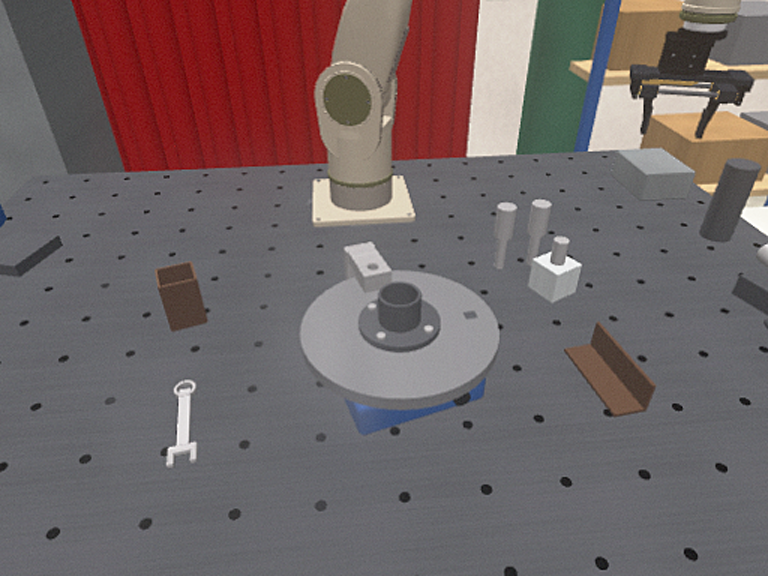

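The top view shows the pin in its white rest at about (181,344)/1.5. The two thicker look-alikes stand at (180,404) and (223,400), the guide hole at (392,291), and the index hole at (308,229) on the disc. In the scene view, the head in the rest is narrower than the look-alikes' heads.

```bash
python3 - <<'E'
from h import *
p=eyes.camera("top"); g=cv2.cvtColor(p["pixels"],cv2.COLOR_RGB2GRAY)
cv2.imwrite("pics/c.png",np.hstack([cv2.resize(p["pixels"][205:285,100:175,::-1],None,fx=5,fy=5),cv2.resize(p["pixels"][165:245,230:305,::-1],None,fx=5,fy=5)]))
print("pin",atz(p,(121.5,227.5),.105),"guide",atz(p,(261.3,194),.13),"decoys",atz(p,(120,269),.11),atz(p,(149,267),.11))
print("disc",atz(p,(249.3,150.9),.095), "stub",atz(p,(249.5,150.5),.15))
s=eyes.camera("scene")
for n,uv,z in (("pin",(373,160.5),.105),("guide",(248.5,178),.13)): print(n,atz(s,uv,z))
print(sensors.read_state()['time'])
E
```

```text
pin [0.40776547 0.32105555 0.105     ] guide [ 0.48610102 -0.00889867  0.13      ] decoys [0.31108371 0.32176366 0.11      ] [0.31522794 0.25462559 0.11      ]
disc [0.59205989 0.01911169 0.095     ] stub [0.5860272 0.0188884 0.15     ]
pin [0.40435282 0.32149704 0.105     ]
guide [ 0.48996663 -0.01092064  0.13      ]
1.1
```

View pics/c.png

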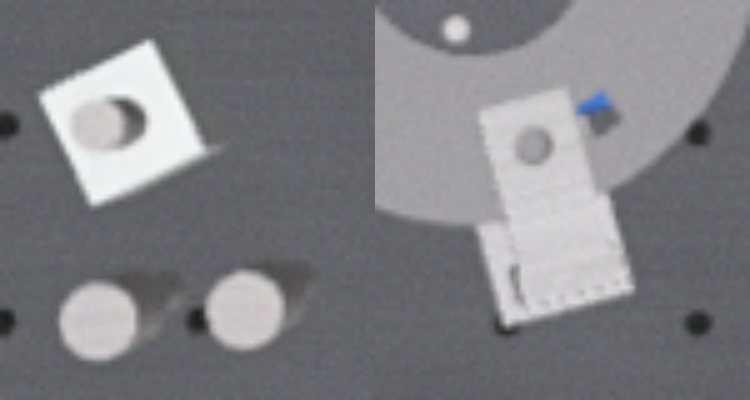

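Request:
{"op": "arm_command", "data": {"steps": [{"slide":[0.024,-0.0363,0],"rot":[0,0,3.2],"grip":1},{"slide":[0.024,-0.0363,0],"rot":[0,0,3.2],"grip":1},{"slide":[0.024,-0.0363,0],"rot":[0,0,3.2],"grip":1},{"slide":[0.024,-0.0363,0],"rot":[0,0,3.2],"grip":1},{"slide":[0.024,-0.0363,0],"rot":[0,0,3.2],"grip":1},{"slide":[0.024,-0.0363,0],"rot":[0,0,3.2],"grip":1},{"slide":[0.024,-0.0362,0],"rot":[0,0,3.1],"grip":1},{"slide":[0,0,0],"rot":[0,0,0],"grip":1}], "newtons": 20}}

```text
time: 2.1
ee_pos: [0.4072, 0.3212, 0.2229]
eef_rot: [0.002, 1.0, -0.0, 0.0]
ft_force: [-0.3, 0.7, 0.6]
width: 0.0868
grip_force: 0.0
```

```bash
python3 - <<'E'
from h import *
p=eyes.camera("wrist");save(p,"d.png",s=1.5)
s=sensors.read_state();print(s['time'],s['ee_pos'],s['eef_rot'],s['ft_force'])
print(np.round(p['pose'],3).tolist(),proj(p,(.4043,.3245,.105)))
for t in("pin","pin_rest"):print([(np.round(x["bbox"]).tolist(),round(x["conf"],2)) for x in eyes.look_for(t,p)])
E
```

```text
2.15 [0.40571587 0.3233077  0.22279559] [1.36539960e-03 9.99999039e-01 1.90541701e-04 1.46279715e-04] [-0.68471784  1.34954904 -0.26684154]
[[0.006, 0.954, 0.299, 0.325], [1.0, -0.005, -0.002, 0.321], [0.0, 0.299, -0.954, 0.384], [0.0, 0.0, 0.0, 1.0]] [260.14148241 182.4416019 ]
[([130.0, 54.0, 200.0, 106.0], 0.95), ([223.0, 49.0, 274.0, 100.0], 0.74), ([245.0, 160.0, 274.0, 196.0], 0.73)]
[([218.0, 129.0, 300.0, 204.0], 0.9)]
```

View pics/d.png

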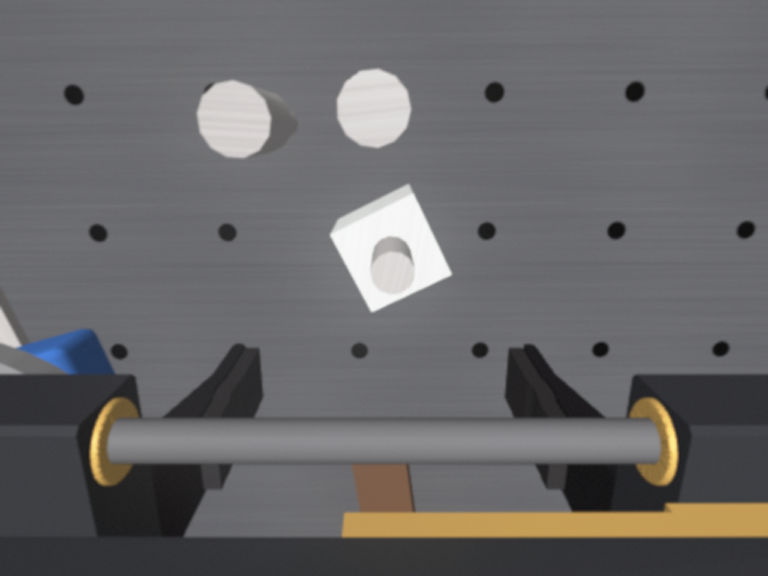

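The wrist view shows the pin's top at (392,272)/1.5, within 2 px of the estimate. I'll descend and grip it.

Request:
{"op": "arm_command", "data": {"steps": [{"slide":[0,0.001,-0.026],"grip":1},{"slide":[0,0.0007,-0.026],"grip":1},{"slide":[0,0,-0.026],"grip":1},{"slide":[0,0,-0.026],"grip":0.8},{"slide":[0,0,-0.026],"grip":0.6},{"slide":[0,0,-0.023],"grip":0.5},{"slide":[0,0,0],"grip":0.1},{"slide":[0,0,0],"grip":0.1}], "newtons": 20}}

```text
schema error: expected keys rot, slide, grip
```

Request:
{"op": "arm_command", "data": {"steps": [{"slide":[0,0,0],"grip":0.1},{"slide":[0,0,0],"grip":0.1},{"slide":[0,0,0.02],"grip":0.1},{"slide":[0,0,0.035],"grip":0.1},{"slide":[0,0,0.04],"grip":0.1},{"slide":[0,0,0.04],"grip":0.1},{"slide":[0,0,0.025],"grip":0.1},{"slide":[0,0,0],"grip":0.1}]}}

```text
schema error: expected keys rot, slide, grip
```

Request:
{"op": "arm_command", "data": {"steps": [{"rot":[0,0,0],"slide":[0,0.001,-0.026],"grip":1},{"rot":[0,0,0],"slide":[0,0.0007,-0.026],"grip":1},{"rot":[0,0,0],"slide":[0,0,-0.026],"grip":1},{"rot":[0,0,0],"slide":[0,0,-0.026],"grip":0.8},{"rot":[0,0,0],"slide":[0,0,-0.026],"grip":0.6},{"rot":[0,0,0],"slide":[0,0,-0.023],"grip":0.5},{"rot":[0,0,0],"slide":[0,0,0],"grip":0.1},{"rot":[0,0,0],"slide":[0,0,0],"grip":0.1}], "newtons": 20}}

```text
time: 3.25
ee_pos: [0.4049, 0.3271, 0.0704]
eef_rot: [-0.001, 1.0, 0.0, 0.0]
ft_force: [1.1, -0.3, -0.0]
width: 0.0448
grip_force: 0.0
```

Request:
{"op": "arm_command", "data": {"steps": [{"rot":[0,0,0],"slide":[0,0,0],"grip":0.1},{"rot":[0,0,0],"slide":[0,0,0],"grip":0.1},{"rot":[0,0,0],"slide":[0,0,0],"grip":0.1},{"rot":[0,0,0],"slide":[0,0,0.01],"grip":0.1},{"rot":[0,0,0],"slide":[0,0,0.03],"grip":0.1},{"rot":[0,0,0],"slide":[0,0,0.04],"grip":0.1},{"rot":[0,0,0],"slide":[0,0,0.04],"grip":0.1},{"rot":[0,0,0],"slide":[0,0,0.04],"grip":0.1}], "newtons": 20}}

```text
time: 4.25
ee_pos: [0.4047, 0.3257, 0.2313]
eef_rot: [-0.0, 1.0, 0.0, -0.0]
ft_force: [0.2, 0.3, -1.0]
width: 0.0255
grip_force: 20.0
```

Request:
{"op": "arm_command", "data": {"steps": [{"rot":[0,0,0],"slide":[0.012,-0.0425,0],"grip":0.1},{"rot":[0,0,0],"slide":[0.012,-0.0425,0],"grip":0.1},{"rot":[0,0,0],"slide":[0.012,-0.0425,0],"grip":0.1},{"rot":[0,0,0],"slide":[0.012,-0.0425,0],"grip":0.1},{"rot":[0,0,0],"slide":[0.012,-0.0425,0],"grip":0.1},{"rot":[0,0,0],"slide":[0.012,-0.0425,0],"grip":0.1},{"rot":[0,0,0],"slide":[0.01,-0.035,0],"grip":0.1},{"rot":[0,0,0],"slide":[0,0,0],"grip":0.1}], "newtons": 20}}

```text
time: 5.25
ee_pos: [0.4872, 0.033, 0.23]
eef_rot: [0.002, 1.0, -0.0, 0.0]
ft_force: [-0.3, 0.4, -2.3]
width: 0.0252
grip_force: 20.0
```

```bash
python3 - <<'E'
from h import *
p=eyes.camera("wrist");save(p,"e.png",s=1.5)
q=eyes.camera("top");save(q,"f.png",(180,60,330,210),4)
s=sensors.read_state();print(s['time'],s['ee_pos'],s['eef_rot'],s['ft_force'])
print(proj(p,(.487,-.0095,.13)))
np.savez("e.npz",**{k:p[k] for k in("intrinsics","k1","pose","pixels")})
E
```

```text
5.35 [0.48668    0.03635658 0.22977435] [-1.62164476e-05  9.99999959e-01  2.60508427e-04 -1.18616569e-04] [-0.6309608  -0.29705054 -1.22940123]
[204.10967011 192.06313038]
```

View pics/e.png

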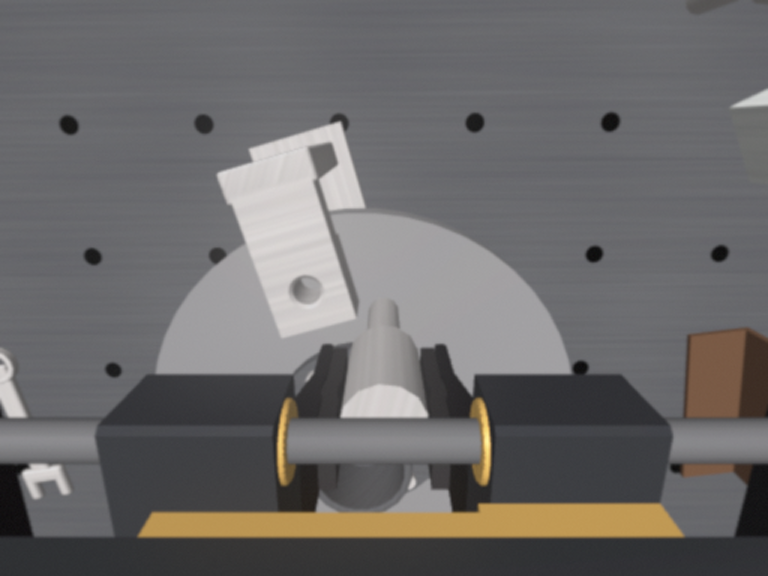

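View pics/f.png

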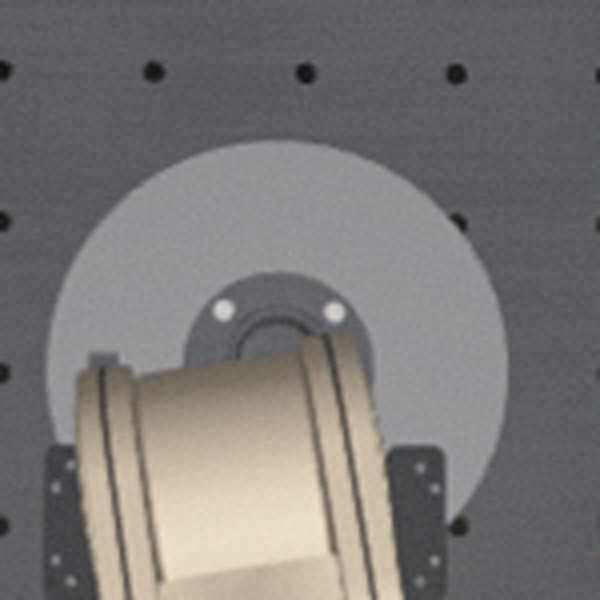

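The wrist view puts the guide hole at (306,290)/1.5, about 1 px from the prediction. The top view is mostly blocked by the arm, with the index hole just showing at (104,358). Next I'll build the hole tracker and check the foot position.

```bash
cat >> h.py <<'E'
G=np.array([.4875,-.0097]);YAW=np.radians(16);S=G+.106*np.array([np.cos(YAW),np.sin(YAW)])
def hole(cam="scene"):
    p=eyes.camera(cam);a=np.radians(np.arange(0,360,2))   # a: turntable angle (positioner frame)
    R=np.array([.102,.106,.110]);g=cv2.GaussianBlur(cv2.cvtColor(p["pixels"],cv2.COLOR_RGB2GRAY),(0,0),.8)
    m=np.array([[proj(p,(S[0]+r*np.cos(t+YAW),S[1]+r*np.sin(t+YAW),.094)) for t in a] for r in R]).astype(np.float32)
    return p,cv2.remap(g,m[...,0],m[...,1],1,borderValue=0).mean(0)
E
python3 - <<'E'
from h import *
p,v=hole();t1=sensors.read_state()['time'];q,w=hole();t2=sensors.read_state()['time']
print(t1,t2);print(v.astype(int).tolist());print(w.astype(int).tolist())
z=np.load("e.npz");e={k:z[k] for k in z.files};e["k1"]=float(e["k1"])
print(atz(e,(203.8,193.2),.13),[ (proj(e,(.4867+.005*np.cos(t),.0364+.005*np.sin(t),.168))*1.5).round(1).tolist() for t in(0,1.57,3.14,4.71)])
E
```

```text
5.4 5.45
[159, 159, 160, 159, 159, 159, 159, 159, 160, 159, 159, 158, 159, 159, 158, 158, 158, 158, 158, 158, 158, 158, 158, 158, 158, 158, 158, 158, 158, 158, 157, 157, 158, 159, 158, 157, 157, 154, 140, 121, 109, 109, 119, 139, 154, 157, 157, 157, 158, 158, 158, 158, 158, 157, 157, 157, 158, 158, 158, 158, 158, 157, 158, 158, 158, 158, 158, 158, 158, 158, 159, 157, 151, 141, 132, 124, 118, 114, 111, 110, 111, 111, 111, 112, 117, 123, 129, 131, 133, 133, 132, 133, 134, 133, 129, 132, 149, 157, 157, 157, 157, 158, 159, 159, 159, 159, 159, 159, 159, 160, 161, 162, 162, 161, 162, 163, 162, 162, 162, 162, 163, 163, 164, 163, 163, 164, 164, 165, 165, 164, 165, 164, 164, 164, 165, 165, 165, 164, 164, 163, 163, 163, 162, 162, 162, 162, 161, 161, 161, 160, 159, 158, 158, 158, 157, 158, 158, 158, 159, 160, 160, 160, 162, 162, 162, 162, 162, 161, 161, 162, 162, 161, 162, 161, 160, 160, 161, 160, 159, 159]
[160, 158, 160, 160, 159, 159, 159, 159, 159, 159, 159, 158, 158, 159, 159, 159, 159, 159, 158, 157, 158, 158, 158, 158, 158, 158, 157, 158, 157, 158, 157, 157, 158, 158, 158, 158, 157, 157, 158, 158, 158, 150, 129, 112, 107, 113, 129, 148, 157, 158, 158, 158, 157, 158, 158, 158, 158, 158, 157, 157, 157, 157, 158, 158, 158, 158, 159, 159, 158, 158, 158, 156, 150, 141, 131, 124, 118, 114, 112, 109, 110, 114, 113, 113, 117, 124, 128, 132, 133, 133, 134, 134, 133, 133, 131, 132, 148, 157, 158, 158, 158, 158, 158, 159, 159, 159, 159, 160, 159, 160, 160, 161, 161, 162, 162, 162, 162, 162, 163, 164, 163, 163, 164, 164, 164, 164, 164, 164, 165, 164, 165, 164, 165, 165, 164, 165, 165, 165, 164, 164, 164, 163, 163, 164, 163, 162, 162, 161, 159, 160, 159, 158, 158, 158, 159, 159, 159, 159, 158, 159, 160, 161, 160, 162, 163, 163, 162, 162, 162, 163, 162, 162, 161, 161, 161, 161, 161, 161, 161, 160]
[ 0.48796727 -0.00980121  0.13      ] [[392.1, 321.2], [402.8, 311.2], [392.1, 301.2], [381.5, 311.3]]
```

Request:
{"op": "arm_command", "data": {"steps": [{"rot":[0,0,0],"slide":[0.0011,-0.016,0],"grip":0.1},{"rot":[0,0,0],"slide":[0,-0.02,0],"grip":0.1},{"rot":[0,0,0],"slide":[0,-0.0099,0],"grip":0.1},{"rot":[0,0,0],"slide":[0,0,-0.01],"grip":0.1},{"rot":[0,0,0],"slide":[0,0,-0.01],"grip":0.1},{"rot":[0,0,0],"slide":[0,0,-0.01],"grip":0.1},{"rot":[0,0,0],"slide":[0,0,0],"grip":0.1},{"rot":[0,0,0],"slide":[0,0,0],"grip":0.1}], "newtons": 20}}

```text
time: 6.45
ee_pos: [0.4881, -0.0097, 0.1997]
eef_rot: [-0.0, 1.0, 0.0, 0.0]
ft_force: [0.5, -0.1, -1.5]
width: 0.0252
grip_force: 20.0
```

```bash
python3 - <<'E'
from h import *
s=sensors.read_state();print(s['time'],s['ee_pos'],s['eef_rot'],s['ft_force'])
p=eyes.camera("wrist");q=eyes.camera("scene")
im=np.hstack([cv2.resize(x["pixels"][b:b+100,a:a+100,::-1],None,fx=4,fy=4) for x,a,b in((p,200,130),(q,200,110))]);cv2.imwrite("pics/g.png",im)
print(proj(p,(.488,-.0098,.13)),proj(p,(.488,-.0098,.137)))
E
```

```text
6.45 [ 0.48811903 -0.00968316  0.19968915] [-3.38481490e-04  9.99999942e-01  4.90318858e-06  4.08945367e-05] [ 0.51555352 -0.10548971 -1.5427088 ]
[256.26074643 204.34713225] [256.28604632 207.66125527]
```

View pics/g.png

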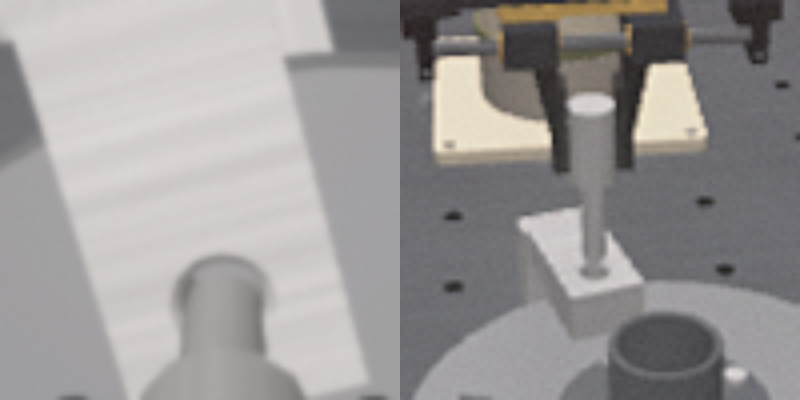

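The pin is centred over the guide hole in both views: wrist crop hole x 175–268, pin 182–265. I'll enter the hole.

Request:
{"op": "arm_command", "data": {"steps": [{"rot":[0,0,0],"slide":[0,0,-0.003],"grip":0.1},{"rot":[0,0,0],"slide":[0,0,-0.003],"grip":0.1},{"rot":[0,0,0],"slide":[0,0,-0.003],"grip":0.1},{"rot":[0,0,0],"slide":[0,0,-0.003],"grip":0.1},{"rot":[0,0,0],"slide":[0,0,-0.003],"grip":0.1},{"rot":[0,0,0],"slide":[0,0,-0.003],"grip":0.1},{"rot":[0,0,0],"slide":[0,0,0],"grip":0.1},{"rot":[0,0,0],"slide":[0,0,0],"grip":0.1}], "newtons": 20}}

```text
time: 7.55
ee_pos: [0.488, -0.0098, 0.1815]
eef_rot: [-0.0, 1.0, 0.0, -0.0]
ft_force: [2.5, 0.9, -2.5]
width: 0.0258
grip_force: 20.0
```

Request:
{"op": "arm_command", "data": {"steps": [{"rot":[0,0,0],"slide":[0.0005,0,-0.003],"grip":0.1},{"rot":[0,0,0],"slide":[0,0.0001,-0.003],"grip":0.1},{"rot":[0,0,0],"slide":[0,0,-0.003],"grip":0.1},{"rot":[0,0,0],"slide":[0,0,-0.003],"grip":0.1},{"rot":[0,0,0],"slide":[0,0,-0.003],"grip":0.1},{"rot":[0,0,0],"slide":[0,0,-0.003],"grip":0.1},{"rot":[0,0,0],"slide":[0,0,0],"grip":0.1},{"rot":[0,0,0],"slide":[0,0,0],"grip":0.1}], "newtons": 20}}

```text
time: 8.55
ee_pos: [0.4885, -0.0097, 0.1635]
eef_rot: [-0.0, 1.0, 0.0, -0.0]
ft_force: [2.6, -0.6, -2.4]
width: 0.0254
grip_force: 20.0
```

```bash
cat >> h.py <<'E'
def ang(cam="scene"):
    p,v=hole(cam);t=sensors.read_state()['time']-.05
    ref=np.full(180,158.);ref[0:70]=159;d=158-v
    d[66:108]=0
    i=int(d.argmax());w=slice(max(i-6,0),i+7);x=d[w].clip(4)-4
    return t,(2*(np.arange(180)[w]*x).sum()/x.sum() if d[i]>15 else None),d[i],p,v
E
python3 - <<'E'
from h import *
for _ in range(3):
    t,a,m,p,v=ang();print(t,a,m)
print(v.astype(int)[60:115].tolist())
s=sensors.read_state();print(s['ee_pos'],s['ft_force'],s['time'])
E
```

```text
8.549999999999999 None 0.0
8.6 None 0.0
8.649999999999999 None 0.0
[160, 160, 159, 159, 160, 159, 159, 159, 160, 161, 160, 158, 153, 144, 134, 126, 119, 115, 111, 109, 109, 111, 114, 112, 117, 124, 129, 131, 133, 133, 133, 133, 133, 133, 130, 132, 148, 158, 158, 159, 159, 159, 159, 159, 160, 160, 160, 161, 161, 161, 162, 163, 162, 163, 163]
[ 0.48850311 -0.00974564  0.1635653 ] [ 3.39386106 -0.97345676 -2.53932394] 8.7
```

Request:
{"op": "arm_command", "data": {"steps": [{"rot":[0,0,0],"slide":[0.0007,0,0],"grip":0.1},{"rot":[0,0,0],"slide":[0,0,0],"grip":0.1},{"rot":[0,0,0],"slide":[0,0,0],"grip":0.1},{"rot":[0,0,0],"slide":[0,0,0],"grip":0.1},{"rot":[0,0,0],"slide":[0,0,0],"grip":0.1},{"rot":[0,0,0],"slide":[0,0,0],"grip":0.1},{"rot":[0,0,0],"slide":[0,0,0],"grip":0.1},{"rot":[0,0,0],"slide":[0,0,0],"grip":0.1}], "newtons": 20}}

```text
time: 9.7
ee_pos: [0.4892, -0.0097, 0.1636]
eef_rot: [-0.0, 1.0, 0.0, -0.0]
ft_force: [0.9, -0.6, -1.5]
width: 0.0253
grip_force: 20.0
```

```bash
python3 - <<'E'
from h import *
for _ in range(2):
    t,a,m,p,v=ang();s=sensors.read_state();print(t,a,m,s['ee_pos'],s['ft_force'])
E
```

```text
9.7 312.5527950310559 31.33333333333333 [ 0.48915315 -0.00972124  0.16353671] [ 0.62204359 -0.05857792 -0.84256008]
9.75 319.5623268698061 34.0 [ 0.48916808 -0.00974113  0.16355723] [ 1.16968947  0.29647612 -2.38183171]
```

Request:
{"op": "arm_command", "data": {"steps": [{"rot":[0,0,0],"slide":[0,0,-0.002],"grip":0.1},{"rot":[0,0,0],"slide":[0,0,-0.002],"grip":0.1},{"rot":[0,0,0],"slide":[0,0,0],"grip":0.1},{"rot":[0,0,0],"slide":[0,0,0],"grip":0.1},{"rot":[0,0,0],"slide":[0,0,0],"grip":0.1},{"rot":[0,0,0],"slide":[0,0,0],"grip":0.1},{"rot":[0,0,0],"slide":[0,0,0],"grip":0.1},{"rot":[0,0,0],"slide":[0,0,0],"grip":0.1}], "newtons": 20}}

```text
time: 10.8
ee_pos: [0.4892, -0.0097, 0.1596]
eef_rot: [-0.0, 1.0, 0.0, -0.0]
ft_force: [0.9, -0.1, -2.1]
width: 0.0255
grip_force: 20.0
```

```bash
python3 - <<'E'
from h import *
f=[]
for _ in range(3):
    t,a,m,p,v=ang();s=sensors.read_state();f.append(s['ft_force']);print(t,a,m,s['ee_pos'])
print(np.mean(f,0),s['time'])
E
```

```text
10.799999999999999 104.0411214953271 48.66666666666667 [ 0.48921492 -0.00971466  0.15957964]
10.85 110.89719626168224 47.66666666666667 [ 0.48920262 -0.0097032   0.159569  ]
10.899999999999999 117.6780303030303 47.66666666666667 [ 0.48923363 -0.00970025  0.15960726]
[ 1.15954149  0.26967934 -1.70181714] 10.95
```

Request:
{"op": "arm_command", "data": {"steps": [{"rot":[0,0,0],"slide":[0,0,0],"grip":0.1},{"rot":[0,0,0],"slide":[0,0,0],"grip":0.1},{"rot":[0,0,0],"slide":[0,0,0],"grip":0.1},{"rot":[0,0,0],"slide":[0,0,0],"grip":0.1},{"rot":[0,0,0],"slide":[0,0,-0.001],"grip":0.1},{"rot":[0,0,0],"slide":[0,0,-0.001],"grip":0.1},{"rot":[0,0,0],"slide":[0,0,-0.0007],"grip":0.1},{"rot":[0,0,0],"slide":[0,0,0],"grip":0.1}], "newtons": 20}}

```text
time: 11.95
ee_pos: [0.4896, -0.0101, 0.1573]
eef_rot: [-0.0, 1.0, -0.0, 0.0]
ft_force: [0.3, -1.5, 4.8]
width: 0.0255
grip_force: 20.0
```

```bash
python3 - <<'E'
from h import *
f=[]
for _ in range(2):
    t,a,m,p,v=ang();s=sensors.read_state();f.append(s['ft_force']);print(t,a,m,s['ee_pos'])
print(np.mean(f,0),s['time'])
E
```

```text
11.95 251.01734104046244 34.66666666666667 [ 0.48955586 -0.01006353  0.15728466]
12.0 255.26074498567334 36.33333333333333 [ 0.48954924 -0.01004138  0.15727913]
[ 1.04960281 -2.10470508  4.42390542] 12.05
```

Request:
{"op": "arm_command", "data": {"steps": [{"rot":[0,0,0],"slide":[0,0,0],"grip":0.1},{"rot":[0,0,0],"slide":[0,0,0],"grip":0.1},{"rot":[0,0,0],"slide":[0,0,0],"grip":0.1},{"rot":[0,0,0],"slide":[0,0,0],"grip":0.1},{"rot":[0,0,0],"slide":[0,0,0],"grip":0.1},{"rot":[0,0,0],"slide":[0,0,0],"grip":0.1},{"rot":[0,0,0],"slide":[0,0,0],"grip":0.1},{"rot":[0,0,0],"slide":[0,0,0],"grip":0.1}], "newtons": 20}}

```text
time: 13.05
ee_pos: [0.4896, -0.0099, 0.1573]
eef_rot: [-0.0, 1.0, 0.0, 0.0]
ft_force: [-0.7, -1.9, 5.7]
width: 0.0254
grip_force: 20.0
```

```bash
python3 - <<'E'
from h import *
f=[]
for _ in range(2):
    t,a,m,p,v=ang();s=sensors.read_state();f.append(s['ft_force']);print(t,a,m,s['ee_pos'])
print(np.mean(f,0),s['time'])
E
```

```text
13.049999999999999 273.6383928571429 43.66666666666667 [ 0.48954654 -0.00987201  0.15726322]
13.1 273.5723830734966 43.66666666666667 [ 0.48952665 -0.00987528  0.15724682]
[ 0.40636446 -1.4709271   5.32688719] 13.15
```

The turntable has stopped at 274°. I'll ease off slightly so it creeps.

Request:
{"op": "arm_command", "data": {"steps": [{"rot":[0,0,0],"slide":[0,0,0.00012],"grip":0.1},{"rot":[0,0,0],"slide":[0,0,0],"grip":0.1},{"rot":[0,0,0],"slide":[0,0,0],"grip":0.1},{"rot":[0,0,0],"slide":[0,0,0],"grip":0.1},{"rot":[0,0,0],"slide":[0,0,0],"grip":0.1},{"rot":[0,0,0],"slide":[0,0,0],"grip":0.1},{"rot":[0,0,0],"slide":[0,0,0],"grip":0.1},{"rot":[0,0,0],"slide":[0,0,0],"grip":0.1}], "newtons": 20}}

```text
time: 14.15
ee_pos: [0.4894, -0.0098, 0.1572]
eef_rot: [-0.0, 1.0, 0.0, 0.0]
ft_force: [-0.8, -1.4, 5.4]
width: 0.0256
grip_force: 20.0
```

```bash
cat > s.py <<'E'
from h import *
f=[]
for _ in range(2):
    t,a,m,p,v=ang();s=sensors.read_state();f.append(s['ft_force']);print(round(t,2),a,m,s['ee_pos'])
print(np.mean(f,0),s['time'])
E
python3 s.py
```

```text
14.15 273.53258426966295 44.0 [ 0.48944611 -0.00978241  0.15722794]
14.2 273.5475113122172 43.66666666666667 [ 0.48941884 -0.00977363  0.15724167]
[ 0.273559   -2.05444919  5.55458317] 14.25
```

Request:
{"op": "arm_command", "data": {"steps": [{"rot":[0,0,0],"slide":[0,0,0.0002],"grip":0.1},{"rot":[0,0,0],"slide":[0,0,0],"grip":0.1},{"rot":[0,0,0],"slide":[0,0,0],"grip":0.1},{"rot":[0,0,0],"slide":[0,0,0],"grip":0.1},{"rot":[0,0,0],"slide":[0,0,0],"grip":0.1},{"rot":[0,0,0],"slide":[0,0,0],"grip":0.1},{"rot":[0,0,0],"slide":[0,0,0],"grip":0.1},{"rot":[0,0,0],"slide":[0,0,0],"grip":0.1}], "newtons": 20}}

```text
time: 15.25
ee_pos: [0.4893, -0.0097, 0.1573]
eef_rot: [-0.0, 1.0, 0.0, 0.0]
ft_force: [0.2, -2.5, 6.0]
width: 0.0254
grip_force: 20.0
```

```bash
python3 s.py
```

```text
15.25 274.2618510158013 43.66666666666667 [ 0.48929713 -0.00975801  0.15728367]
15.3 274.2207505518764 44.0 [ 0.48928664 -0.00974444  0.15725801]
[-0.07161867 -2.31952605  4.89954353] 15.35
```

Request:
{"op": "arm_command", "data": {"steps": [{"rot":[0,0,0],"slide":[0,0,0.0002],"grip":0.1},{"rot":[0,0,0],"slide":[0,0,0],"grip":0.1},{"rot":[0,0,0],"slide":[0,0,0],"grip":0.1},{"rot":[0,0,0],"slide":[0,0,0],"grip":0.1},{"rot":[0,0,0],"slide":[0,0,0],"grip":0.1},{"rot":[0,0,0],"slide":[0,0,0],"grip":0.1},{"rot":[0,0,0],"slide":[0,0,0],"grip":0.1},{"rot":[0,0,0],"slide":[0,0,0],"grip":0.1}], "newtons": 20}}

```text
time: 16.35
ee_pos: [0.4891, -0.0097, 0.1573]
eef_rot: [-0.0, 1.0, 0.0, -0.0]
ft_force: [1.4, -0.8, 1.7]
width: 0.0255
grip_force: 20.0
```

```bash
python3 s.py
```

```text
16.35 299.67973856209153 29.333333333333343 [ 0.48913171 -0.00969425  0.15729931]
16.4 302.06734006734007 28.333333333333343 [ 0.48914806 -0.00965793  0.15731557]
[ 1.12352947 -1.62376447  1.6160481 ] 16.45
```

Request:
{"op": "arm_command", "data": {"steps": [{"rot":[0,0,0],"slide":[0,0,-5e-05],"grip":0.1},{"rot":[0,0,0],"slide":[0,0,0],"grip":0.1},{"rot":[0,0,0],"slide":[0,0,0],"grip":0.1},{"rot":[0,0,0],"slide":[0,0,0],"grip":0.1},{"rot":[0,0,0],"slide":[0,0,0],"grip":0.1},{"rot":[0,0,0],"slide":[0,0,0],"grip":0.1},{"rot":[0,0,0],"slide":[0,0,0],"grip":0.1},{"rot":[0,0,0],"slide":[0,0,0],"grip":0.1}], "newtons": 20}}

```text
time: 17.45
ee_pos: [0.4892, -0.0097, 0.1573]
eef_rot: [-0.0, 1.0, 0.0, -0.0]
ft_force: [1.1, 0.2, 1.2]
width: 0.0251
grip_force: 20.0
```

```bash
python3 s.py
```

```text
17.45 8.315068493150685 40.33333333333333 [ 0.48918503 -0.00970622  0.15730605]
17.5 12.009174311926607 40.33333333333333 [ 0.48922562 -0.00971479  0.15735361]
[ 1.14353765 -0.53680581  1.1811194 ] 17.55
```

Request:
{"op": "arm_command", "data": {"steps": [{"rot":[0,0,0],"slide":[0,0,-0.00013],"grip":0.1},{"rot":[0,0,0],"slide":[0,0,0],"grip":0.1},{"rot":[0,0,0],"slide":[0,0,0],"grip":0.1},{"rot":[0,0,0],"slide":[0,0,0],"grip":0.1},{"rot":[0,0,0],"slide":[0,0,0],"grip":0.1},{"rot":[0,0,0],"slide":[0,0,0],"grip":0.1},{"rot":[0,0,0],"slide":[0,0,0],"grip":0.1},{"rot":[0,0,0],"slide":[0,0,0],"grip":0.1}], "newtons": 20}}

```text
time: 18.55
ee_pos: [0.4893, -0.0098, 0.1573]
eef_rot: [-0.0, 1.0, 0.0, 0.0]
ft_force: [0.9, -1.5, 3.7]
width: 0.0258
grip_force: 20.0
```

```bash
python3 s.py
```

```text
18.55 70.7017543859649 46.0 [ 0.48928023 -0.00978208  0.15728431]
18.6 72.3201581027668 45.33333333333333 [ 0.48928862 -0.00978029  0.15728202]
[ 1.24129016 -1.60811031  3.39853325] 18.65
```

Request:
{"op": "arm_command", "data": {"steps": [{"rot":[0,0,0],"slide":[0,0,0],"grip":0.1},{"rot":[0,0,0],"slide":[0,0,0],"grip":0.1},{"rot":[0,0,0],"slide":[0,0,0],"grip":0.1},{"rot":[0,0,0],"slide":[0,0,0],"grip":0.1},{"rot":[0,0,0],"slide":[0,0,0],"grip":0.1},{"rot":[0,0,0],"slide":[0,0,0],"grip":0.1},{"rot":[0,0,0],"slide":[0,0,0],"grip":0.1},{"rot":[0,0,0],"slide":[0,0,0],"grip":0.1}], "newtons": 20}}

```text
time: 19.65
ee_pos: [0.4893, -0.0097, 0.1573]
eef_rot: [-0.0, 1.0, 0.0, 0.0]
ft_force: [0.9, -2.8, 5.8]
width: 0.0252
grip_force: 20.0
```

```bash
python3 s.py
```

```text
19.65 86.26373626373626 49.66666666666667 [ 0.48925918 -0.00971754  0.15727239]
19.7 86.27829313543597 48.66666666666667 [ 0.48924697 -0.00974731  0.15726023]
[ 0.94097263 -1.81651471  4.75141698] 19.75
```

Request:
{"op": "arm_command", "data": {"steps": [{"rot":[0,0,0],"slide":[0,0,0.00015],"grip":0.1},{"rot":[0,0,0],"slide":[0,0,0],"grip":0.1},{"rot":[0,0,0],"slide":[0,0,0],"grip":0.1},{"rot":[0,0,0],"slide":[0,0,0],"grip":0.1},{"rot":[0,0,0],"slide":[0,0,0],"grip":0.1},{"rot":[0,0,0],"slide":[0,0,0],"grip":0.1},{"rot":[0,0,0],"slide":[0,0,0],"grip":0.1},{"rot":[0,0,0],"slide":[0,0,0],"grip":0.1}], "newtons": 20}}

```text
time: 20.75
ee_pos: [0.4892, -0.0097, 0.1573]
eef_rot: [-0.0, 1.0, 0.0, -0.0]
ft_force: [0.5, -0.9, 3.0]
width: 0.0253
grip_force: 20.0
```

```bash
python3 s.py
```

```text
20.75 103.97416974169741 49.66666666666667 [ 0.4891605  -0.00968834  0.1573196 ]
20.8 105.84415584415584 48.33333333333333 [ 0.48915358 -0.00969334  0.15729661]
[ 1.47724358 -1.39401684  2.44330449] 20.85
```

Request:
{"op": "arm_command", "data": {"steps": [{"rot":[0,0,0],"slide":[0,0,-6e-05],"grip":0.1},{"rot":[0,0,0],"slide":[0,0,0],"grip":0.1},{"rot":[0,0,0],"slide":[0,0,0],"grip":0.1},{"rot":[0,0,0],"slide":[0,0,0],"grip":0.1},{"rot":[0,0,0],"slide":[0,0,0],"grip":0.1},{"rot":[0,0,0],"slide":[0,0,0],"grip":0.1},{"rot":[0,0,0],"slide":[0,0,0],"grip":0.1},{"rot":[0,0,0],"slide":[0,0,0],"grip":0.1}], "newtons": 20}}

```text
time: 21.85
ee_pos: [0.4892, -0.0097, 0.1573]
eef_rot: [-0.0, 1.0, 0.0, -0.0]
ft_force: [1.9, -1.3, 3.1]
width: 0.0257
grip_force: 20.0
```

```bash
sed 's/d\[66:108\]=0/d[74:108]=0/' -i h.py; python3 s.py
```

```text
21.85 145.8095238095238 29.333333333333343 [ 0.4892002  -0.00971988  0.15729287]
21.9 None 15.0 [ 0.48921337 -0.00972164  0.15731425]
[ 0.69245876 -1.16126283  2.84894524] 21.95
```

Request:
{"op": "arm_command", "data": {"steps": [{"rot":[0,0,0],"slide":[0,0,-0.0002],"grip":0.1},{"rot":[0,0,0],"slide":[0,0,0],"grip":0.1},{"rot":[0,0,0],"slide":[0,0,0],"grip":0.1},{"rot":[0,0,0],"slide":[0,0,0],"grip":0.1},{"rot":[0,0,0],"slide":[0,0,0],"grip":0.1},{"rot":[0,0,0],"slide":[0,0,0],"grip":0.1},{"rot":[0,0,0],"slide":[0,0,0],"grip":0.1},{"rot":[0,0,0],"slide":[0,0,0],"grip":0.1}], "newtons": 20}}

```text
time: 22.95
ee_pos: [0.4893, -0.0098, 0.1573]
eef_rot: [-0.0, 1.0, 0.0, 0.0]
ft_force: [0.8, -2.4, 5.3]
width: 0.0254
grip_force: 20.0
```

```bash
python3 - <<'E'
from h import *
s=sensors.read_state();print(s['ee_pos'],s['ft_force'],s['time'])
p=eyes.camera("wrist");q=eyes.camera("top")
im=np.hstack([cv2.resize(x["pixels"][b:b+120,a:a+160,::-1],None,fx=2.5,fy=2.5,interpolation=cv2.INTER_CUBIC) for x,a,b in((p,190,130),(q,180,110))]);cv2.imwrite("pics/i.png",im)
for d in(155,165,175): 
    t=np.radians(d)+YAW;X=(S[0]+.106*np.cos(t),S[1]+.106*np.sin(t),.095);print(d,(proj(p,X)-[190,130])*2.5,(proj(q,X)-[180,110])*2.5+[400,0])
E
```

```text
[ 0.48934695 -0.009797    0.15727108] [ 0.75399914 -2.35917352  5.31935651] 22.95
155 [329.88315983 179.43524025] [555.66575924 212.70705499]
165 [264.33473372 175.11854074] [574.730943   214.03740751]
175 [198.6185825  181.66996714] [593.71826931 212.0415344 ]
```

View pics/i.png

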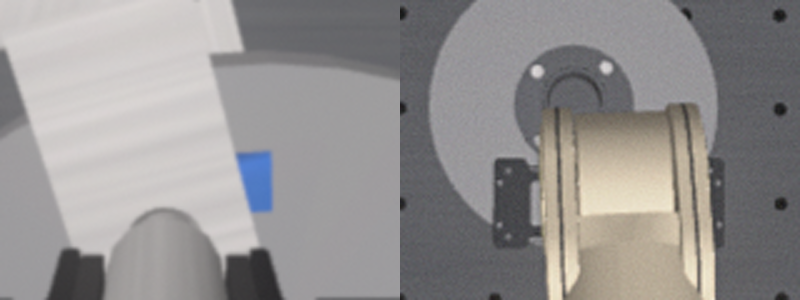

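In the wrist crop the hole's trailing edge shows at x=272, which puts the hole at about 168°, stopped just short of the guide. Next I'll cut the grip so the downward push is limited by the pin slipping in the fingers, and follow it down.

Request:
{"op": "arm_command", "data": {"steps": [{"rot":[0,0,0],"slide":[0,0,0],"grip":0.1},{"rot":[0,0,0],"slide":[0,0,0],"grip":0.1},{"rot":[0,0,0],"slide":[0,0,-0.0005],"grip":0.1},{"rot":[0,0,0],"slide":[0,0,-0.001],"grip":0.1},{"rot":[0,0,0],"slide":[0,0,-0.001],"grip":0.1},{"rot":[0,0,0],"slide":[0,0,-0.001],"grip":0.1},{"rot":[0,0,0],"slide":[0,0,-0.001],"grip":0.1},{"rot":[0,0,0],"slide":[0,0,-0.001],"grip":0.1}], "newtons": 3}}

```text
time: 24.05
ee_pos: [0.4892, -0.0098, 0.1515]
eef_rot: [-0.0, 1.0, -0.0, -0.0]
ft_force: [1.1, -0.6, 4.2]
width: 0.026
grip_force: 3.0
```

```bash
cat > w.py <<'E'
from h import *
for _ in range(2):
    s=sensors.read_state();p=eyes.camera("wrist")
    # trailing edge via blue/dark along radius-106 arc right of the guide block
    a=np.arange(120,182,.25);m=np.array([[proj(p,(S[0]+r*np.cos(np.radians(x)+YAW),S[1]+r*np.sin(np.radians(x)+YAW),.094)) for x in a] for r in(.109,.111,.113)]).astype(np.float32)
    v=cv2.remap(p["pixels"],m[...,0],m[...,1],1).astype(int).mean(0);b=v[:,2]-v[:,0]
    i=np.where(b>45)[0];print("t",s['time'],"z",s['ee_pos'][2],s['ft_force'].round(1),"w",s['width'].round(4),"blue",(a[i[0]],a[i[-1]],"hole~",a[i[0]]+4.4) if len(i) else None)
E
python3 w.py; python3 - <<'E'
from h import *
p=eyes.camera("wrist");q=eyes.camera("scene")
im=np.hstack([cv2.resize(x["pixels"][b:b+120,a:a+160,::-1],None,fx=2.5,fy=2.5,interpolation=cv2.INTER_CUBIC) for x,a,b in((p,190,130),(q,180,110))]);cv2.imwrite("pics/j.png",im)
E
```

```text
Traceback (most recent call last):
  File "w.py", line 7, in <module>
    i=np.where(b>45)[0];print("t",s['time'],"z",s['ee_pos'][2],s['ft_force'].round(1),"w",s['width'].round(4),"blue",(a[i[0]],a[i[-1]],"hole~",a[i[0]]+4.4) if len(i) else None)
                                                                                          ^^^^^^^^^^^^^^^^
AttributeError: 'float' object has no attribute 'round'
```

View pics/j.png

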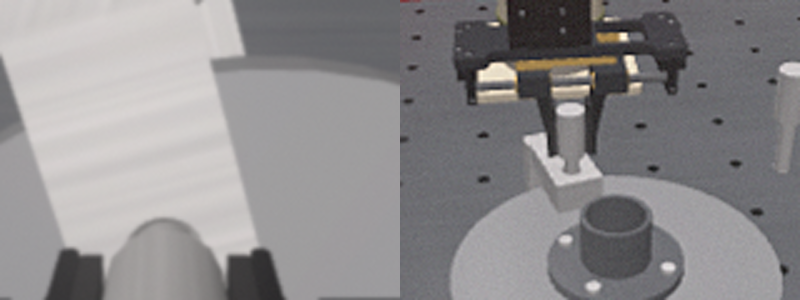

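```bash
sed -i "s/s\['width'\].round(4)/round(s['width'],4)/" w.py; python3 w.py; python3 - <<'E'
from h import *
t,a,m,q,v=ang();print(t,a,m)
for z in(.192,.187,.182,.175):print(z,(proj(q,(.4885,-.0098,z))-[180,110])*2.5+[400,0])
E
```

```text
t 24.2 z 0.1510144921286026 [ 0.2 -2.   0.9] w 0.0263 blue None
t 24.25 z 0.1511038351071077 [-0.2  0.9  4.1] w 0.0264 blue None
24.3 None 15.0
0.192 [571.0225824  110.13468049]
0.187 [571.13265887 115.08595307]
0.182 [571.24190004 120.00090772]
0.175 [571.39345314 126.82162143]
```

Request:
{"op": "arm_command", "data": {"steps": [{"rot":[0,0,0],"slide":[0,0,0],"grip":0.4},{"rot":[0,0,0],"slide":[0,0,0],"grip":0.4},{"rot":[0,0,0],"slide":[0,0,0],"grip":0.4},{"rot":[0,0,0],"slide":[0,0,0],"grip":0.4},{"rot":[0,0,0],"slide":[0,0,0],"grip":0.1},{"rot":[0,0,0],"slide":[0,0,0],"grip":0.1},{"rot":[0,0,0],"slide":[0,0,0],"grip":0.1},{"rot":[0,0,0],"slide":[0,0,0],"grip":0.1}], "newtons": 10}}

```text
time: 25.35
ee_pos: [0.4892, -0.0098, 0.1516]
eef_rot: [-0.0, 1.0, 0.0, 0.0]
ft_force: [-0.3, -1.2, -0.3]
width: 0.0258
grip_force: 10.0
```

```bash
python3 w.py; python3 - <<'E'
from h import *
t,a,m,q,v=ang();print(t,a,m)
save(q,"k.png",(180,110,340,230),4)
print([ (z,((proj(q,(.4885,-.0098,z))-[180,110])*4).round()) for z in (.192,.175)])
E
```

```text
t 25.35 z 0.1516066670281817 [-0.3 -1.2 -0.3] w 0.0258 blue None
t 25.4 z 0.15163196075830288 [ 0.1 -0.1  0.2] w 0.0255 blue None
25.45 270.71171171171176 44.33333333333333
[(0.192, array([274., 176.])), (0.175, array([274., 203.]))]
```

View pics/k.png

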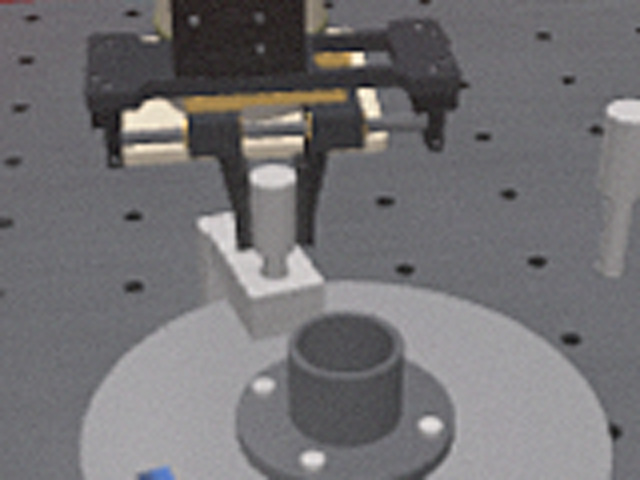

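The scene view shows the pin still standing on the plate and regripped, with the hole past it at about 271°, bottom left. I'll press now to stop the disc again before it comes round.

Request:
{"op": "arm_command", "data": {"steps": [{"rot":[0,0,0],"slide":[0,0,-0.0003],"grip":0.1},{"rot":[0,0,0],"slide":[0,0,-0.0001],"grip":0.1},{"rot":[0,0,0],"slide":[0,0,0],"grip":0.1},{"rot":[0,0,0],"slide":[0,0,0],"grip":0.1},{"rot":[0,0,0],"slide":[0,0,0],"grip":0.1},{"rot":[0,0,0],"slide":[0,0,0],"grip":0.1},{"rot":[0,0,0],"slide":[0,0,0],"grip":0.1},{"rot":[0,0,0],"slide":[0,0,0],"grip":0.1}], "newtons": 25}}

```text
time: 26.5
ee_pos: [0.4895, -0.0098, 0.1515]
eef_rot: [-0.0, 1.0, 0.0, 0.0]
ft_force: [0.4, -1.9, 5.4]
width: 0.0254
grip_force: 25.0
```

```bash
python3 s.py
```

```text
26.5 316.4216524216524 34.0 [ 0.48949458 -0.00984837  0.1515258 ]
26.55 316.4124293785311 33.0 [ 0.48951361 -0.00984419  0.15154352]
[ 0.24688988 -1.59596894  5.69487299] 26.6
```

Request:
{"op": "arm_command", "data": {"steps": [{"rot":[0,0,0],"slide":[0,0,0.00033],"grip":0.1},{"rot":[0,0,0],"slide":[0,0,0],"grip":0.1},{"rot":[0,0,0],"slide":[0,0,0],"grip":0.1},{"rot":[0,0,0],"slide":[0,0,0],"grip":0.1},{"rot":[0,0,0],"slide":[0,0,0],"grip":0.1},{"rot":[0,0,0],"slide":[0,0,0],"grip":0.1},{"rot":[0,0,0],"slide":[0,0,0],"grip":0.1},{"rot":[0,0,0],"slide":[0,0,0],"grip":0.1}], "newtons": 25}}

```text
time: 27.6
ee_pos: [0.4892, -0.0097, 0.1516]
eef_rot: [-0.0, 1.0, 0.0, 0.0]
ft_force: [0.2, -1.8, 3.7]
width: 0.026
grip_force: 25.0
```

```bash
python3 s.py
```

```text
27.6 330.6842105263158 39.33333333333333 [ 0.48922536 -0.00973768  0.15153127]
27.65 331.5402843601896 38.66666666666667 [ 0.48921965 -0.00972283  0.15153658]
[ 0.76468059 -2.00886786  3.88334069] 27.7
```

Request:
{"op": "arm_command", "data": {"steps": [{"rot":[0,0,0],"slide":[0,0,0.00012],"grip":0.1},{"rot":[0,0,0],"slide":[0,0,0],"grip":0.1},{"rot":[0,0,0],"slide":[0,0,0],"grip":0.1},{"rot":[0,0,0],"slide":[0,0,0],"grip":0.1},{"rot":[0,0,0],"slide":[0,0,0],"grip":0.1},{"rot":[0,0,0],"slide":[0,0,0],"grip":0.1},{"rot":[0,0,0],"slide":[0,0,0],"grip":0.1},{"rot":[0,0,0],"slide":[0,0,0],"grip":0.1}], "newtons": 25}}

```text
time: 28.7
ee_pos: [0.4892, -0.0097, 0.1516]
eef_rot: [-0.0, 1.0, 0.0, -0.0]
ft_force: [0.4, -0.5, 1.2]
width: 0.0256
grip_force: 25.0
```

```bash
python3 s.py
```

```text
28.7 3.981651376146789 39.66666666666667 [ 0.48914578 -0.00970979  0.15160571]
28.75 6.470046082949309 40.33333333333333 [ 0.48914036 -0.0097004   0.15160494]
[ 0.43541974 -0.78736949  1.41114114] 28.8
```

Request:
{"op": "arm_command", "data": {"steps": [{"rot":[0,0,0],"slide":[0,0,0],"grip":0.1},{"rot":[0,0,0],"slide":[0,0,0],"grip":0.1},{"rot":[0,0,0],"slide":[0,0,0],"grip":0.1},{"rot":[0,0,0],"slide":[0,0,0],"grip":0.1},{"rot":[0,0,0],"slide":[0,0,0],"grip":0.1},{"rot":[0,0,0],"slide":[0,0,0],"grip":0.1},{"rot":[0,0,0],"slide":[0,0,0],"grip":0.1},{"rot":[0,0,0],"slide":[0,0,-5e-05],"grip":0.1}], "newtons": 25}}

```text
time: 29.8
ee_pos: [0.4892, -0.0097, 0.1516]
eef_rot: [-0.0, 1.0, 0.0, -0.0]
ft_force: [0.3, -0.3, 0.7]
width: 0.0252
grip_force: 25.0
```

```bash
python3 s.py
```

```text
29.8 81.08582089552239 47.66666666666667 [ 0.48922403 -0.00970719  0.15162079]
29.85 85.38661710037174 48.33333333333333 [ 0.48921831 -0.00973687  0.15161975]
[ 0.38419023 -0.62477542  0.69509799] 29.9
```

Request:
{"op": "arm_command", "data": {"steps": [{"rot":[0,0,0],"slide":[0,0,-0.00017],"grip":0.1},{"rot":[0,0,0],"slide":[0,0,0],"grip":0.1},{"rot":[0,0,0],"slide":[0,0,0],"grip":0.1},{"rot":[0,0,0],"slide":[0,0,0],"grip":0.1},{"rot":[0,0,0],"slide":[0,0,0],"grip":0.1},{"rot":[0,0,0],"slide":[0,0,0],"grip":0.1},{"rot":[0,0,0],"slide":[0,0,0],"grip":0.1},{"rot":[0,0,0],"slide":[0,0,0],"grip":0.1}], "newtons": 25}}

```text
time: 30.9
ee_pos: [0.4893, -0.0098, 0.1515]
eef_rot: [-0.0, 1.0, 0.0, 0.0]
ft_force: [0.9, -1.6, 4.6]
width: 0.0255
grip_force: 25.0
```

```bash
python3 s.py
```

```text
30.9 145.30653266331657 47.33333333333333 [ 0.48933156 -0.0097891   0.15154248]
30.95 145.69230769230768 40.66666666666667 [ 0.48934675 -0.00979591  0.15154784]
[ 0.73908447 -1.74768708  4.02870099] 31.0
```

Request:
{"op": "arm_command", "data": {"steps": [{"rot":[0,0,0],"slide":[0,0,0.0001],"grip":0.1},{"rot":[0,0,0],"slide":[0,0,0],"grip":0.1},{"rot":[0,0,0],"slide":[0,0,0],"grip":0.1},{"rot":[0,0,0],"slide":[0,0,0],"grip":0.1},{"rot":[0,0,0],"slide":[0,0,0],"grip":0.1},{"rot":[0,0,0],"slide":[0,0,-0.00015],"grip":0.1},{"rot":[0,0,0],"slide":[0,0,0],"grip":0.1},{"rot":[0,0,0],"slide":[0,0,0],"grip":0.1}], "newtons": 25}}

```text
time: 32.0
ee_pos: [0.4893, -0.0098, 0.1515]
eef_rot: [-0.0, 1.0, 0.0, 0.0]
ft_force: [1.2, -2.3, 6.8]
width: 0.0253
grip_force: 25.0
```

```bash
python3 w.py
```

```text
t 32.0 z 0.15150958024699487 [ 1.2 -2.3  6.8] w 0.0253 blue (np.float64(154.75), np.float64(163.0), 'hole~', np.float64(159.15))
t 32.05 z 0.15151933760323455 [-0.8 -2.1  5.4] w 0.0252 blue (np.float64(154.75), np.float64(163.0), 'hole~', np.float64(159.15))
```

Request:
{"op": "arm_command", "data": {"steps": [{"rot":[0,0,0],"slide":[0,0,0.00016],"grip":0.1},{"rot":[0,0,0],"slide":[0,0,0],"grip":0.1},{"rot":[0,0,0],"slide":[0,0,0],"grip":0.1},{"rot":[0,0,0],"slide":[0,0,0],"grip":0.1},{"rot":[0,0,0],"slide":[0,0,-0.00016],"grip":0.1},{"rot":[0,0,0],"slide":[0,0,0],"grip":0.1},{"rot":[0,0,0],"slide":[0,0,0],"grip":0.1},{"rot":[0,0,0],"slide":[0,0,0],"grip":0.1}], "newtons": 25}}

```text
time: 33.1
ee_pos: [0.4893, -0.0097, 0.1515]
eef_rot: [-0.0, 1.0, 0.0, 0.0]
ft_force: [0.1, -1.8, 5.1]
width: 0.0254
grip_force: 25.0
```

```bash
python3 w.py
```

```text
t 33.1 z 0.15154870590875077 [ 0.1 -1.8  5.1] w 0.0254 blue (np.float64(155.0), np.float64(163.25), 'hole~', np.float64(159.4))
t 33.15 z 0.15152161706788517 [ 0.7 -2.5  5.6] w 0.0257 blue (np.float64(155.0), np.float64(163.25), 'hole~', np.float64(159.4))
```

Request:
{"op": "arm_command", "data": {"steps": [{"rot":[0,0,0],"slide":[0,0,0.00028],"grip":0.1},{"rot":[0,0,0],"slide":[0,0,0],"grip":0.1},{"rot":[0,0,0],"slide":[0,0,0],"grip":0.1},{"rot":[0,0,0],"slide":[0,0,0],"grip":0.1},{"rot":[0,0,0],"slide":[0,0,-0.00025],"grip":0.1},{"rot":[0,0,0],"slide":[0,0,0],"grip":0.1},{"rot":[0,0,0],"slide":[0,0,0],"grip":0.1},{"rot":[0,0,0],"slide":[0,0,0],"grip":0.1}], "newtons": 25}}

```text
time: 34.2
ee_pos: [0.4894, -0.0097, 0.1515]
eef_rot: [-0.0, 1.0, 0.0, 0.0]
ft_force: [0.3, -2.1, 4.9]
width: 0.0255
grip_force: 25.0
```

```bash
python3 w.py
```

```text
t 34.2 z 0.15154246985333805 [ 0.3 -2.1  4.9] w 0.0255 blue (np.float64(163.25), np.float64(169.0), 'hole~', np.float64(167.65))
t 34.25 z 0.15152053527925236 [ 1.1 -2.5  5.8] w 0.0253 blue (np.float64(163.25), np.float64(169.0), 'hole~', np.float64(167.65))
```

Request:
{"op": "arm_command", "data": {"steps": [{"rot":[0,0,0],"slide":[0,0,0.00026],"grip":0.1},{"rot":[0,0,0],"slide":[0,0,0],"grip":0.1},{"rot":[0,0,0],"slide":[0,0,0],"grip":0.1},{"rot":[0,0,0],"slide":[0,0,-0.00026],"grip":0.1},{"rot":[0,0,0],"slide":[0,0,0],"grip":0.1},{"rot":[0,0,0],"slide":[0,0,0],"grip":0.1},{"rot":[0,0,0],"slide":[0,0,0],"grip":0.1},{"rot":[0,0,0],"slide":[0,0,0],"grip":0.1}], "newtons": 25}}

```text
time: 35.3
ee_pos: [0.4893, -0.0097, 0.1515]
eef_rot: [-0.0, 1.0, 0.0, 0.0]
ft_force: [1.0, -1.5, 4.6]
width: 0.0256
grip_force: 25.0
```

```bash
python3 w.py
```

```text
t 35.3 z 0.15153789604868717 [ 1.  -1.5  4.6] w 0.0256 blue None
t 35.35 z 0.1515487041703073 [ 0.5 -2.7  6. ] w 0.0255 blue None
```

Request:
{"op": "arm_command", "data": {"steps": [{"rot":[0,0,0],"slide":[0,0,0.00026],"grip":0.1},{"rot":[0,0,0],"slide":[0,0,0],"grip":0.1},{"rot":[0,0,0],"slide":[0,0,-0.0003],"grip":0.1},{"rot":[0,0,0],"slide":[0,0,0],"grip":0.1},{"rot":[0,0,0],"slide":[0,0,-0.0001],"grip":0.1},{"rot":[0,0,0],"slide":[0,0,-0.0001],"grip":0.1},{"rot":[0,0,0],"slide":[0,0,0],"grip":0.1},{"rot":[0,0,0],"slide":[0,0,0],"grip":0.1}], "newtons": 25}}

```text
time: 36.4
ee_pos: [0.4895, -0.0099, 0.1515]
eef_rot: [-0.0, 1.0, 0.0, 0.0]
ft_force: [-0.1, -2.5, 3.9]
width: 0.0257
grip_force: 25.0
```

```bash
python3 w.py
```

```text
t 36.4 z 0.15153645194907572 [-0.1 -2.5  3.9] w 0.0257 blue None
t 36.45 z 0.15152053764032153 [ 0.3 -1.8  5.8] w 0.0252 blue None
```

Request:
{"op": "arm_command", "data": {"steps": [{"rot":[0,0,0],"slide":[0,0,0.0005],"grip":0.1},{"rot":[0,0,0],"slide":[0,0,0],"grip":0.1},{"rot":[0,0,0],"slide":[0,0,-0.0004],"grip":0.1},{"rot":[0,0,0],"slide":[0,0,0],"grip":0.1},{"rot":[0,0,0],"slide":[0,0,-0.0002],"grip":0.1},{"rot":[0,0,0],"slide":[0,0,-0.0002],"grip":0.1},{"rot":[0,0,0],"slide":[0,0,0],"grip":0.1},{"rot":[0,0,0],"slide":[0,0,0],"grip":0.1}], "newtons": 25}}

```text
time: 37.5
ee_pos: [0.4896, -0.0098, 0.1515]
eef_rot: [-0.0, 1.0, 0.0, 0.0]
ft_force: [-0.9, -2.5, 9.1]
width: 0.0255
grip_force: 25.0
```

```bash
python3 w.py; python3 - <<'E'
from h import *
t,a,m,q,v=ang();print(t,a,m)
E
```

```text
t 37.5 z 0.15148390432924327 [-0.9 -2.5  9.1] w 0.0255 blue None
t 37.55 z 0.1515028771072514 [-1.3 -2.5  8.6] w 0.0248 blue None
37.6 None 15.0
```

Request:
{"op": "arm_command", "data": {"steps": [{"rot":[0,0,0],"slide":[0,0,0.0007],"grip":0.1},{"rot":[0,0,0],"slide":[0,0,0],"grip":0.1},{"rot":[0,0,0],"slide":[0,0,-0.0005],"grip":0.1},{"rot":[0,0,0],"slide":[0,0,0],"grip":0.1},{"rot":[0,0,0],"slide":[0,0,-0.0001],"grip":0.1},{"rot":[0,0,0],"slide":[0,0,-0.0001],"grip":0.1},{"rot":[0,0,0],"slide":[0,0,0],"grip":0.1},{"rot":[0,0,0],"slide":[0,0,0],"grip":0.1}], "newtons": 25}}

```text
time: 38.65
ee_pos: [0.4896, -0.0099, 0.1515]
eef_rot: [-0.0, 1.0, 0.0, 0.0]
ft_force: [-0.4, -1.1, 9.6]
width: 0.0256
grip_force: 25.0
```

```bash
python3 w.py; python3 - <<'E'
from h import *
t,a,m,q,v=ang();print(t,a,m,v[92:102].astype(int))
E
```

```text
t 38.65 z 0.15150045874157206 [-0.4 -1.1  9.6] w 0.0256 blue None
t 38.7 z 0.15147087455312927 [-0.8 -2.6  9.2] w 0.0254 blue None
38.75 None 15.0 [133 133 130 131 140 139 135 136 140 150]
```

Request:
{"op": "arm_command", "data": {"steps": [{"rot":[0,0,0],"slide":[0,0,0.00075],"grip":0.1},{"rot":[0,0,0],"slide":[0,0,0],"grip":0.1},{"rot":[0,0,0],"slide":[0,0,0],"grip":0.1},{"rot":[0,0,0],"slide":[0,0,0],"grip":0.1},{"rot":[0,0,0],"slide":[0,0,0],"grip":0.1},{"rot":[0,0,0],"slide":[0,0,0],"grip":0.1},{"rot":[0,0,0],"slide":[0,0,0],"grip":0.1},{"rot":[0,0,0],"slide":[0,0,0],"grip":0.1}], "newtons": 25}}

```text
time: 39.8
ee_pos: [0.4892, -0.0097, 0.1516]
eef_rot: [-0.0, 1.0, 0.0, -0.0]
ft_force: [0.5, -1.2, 1.7]
width: 0.0254
grip_force: 25.0
```

```bash
python3 s.py
```

```text
39.8 220.84137931034485 36.0 [ 0.48917146 -0.00969084  0.15157467]
39.85 222.57391304347826 41.0 [ 0.489192   -0.00970562  0.15158548]
[-0.24760511 -1.21765704  2.06952068] 39.9
```

Request:
{"op": "arm_command", "data": {"steps": [{"rot":[0,0,0],"slide":[0,0,0.00012],"grip":0.1},{"rot":[0,0,0],"slide":[0,0,0],"grip":0.1},{"rot":[0,0,0],"slide":[0,0,0],"grip":0.1},{"rot":[0,0,0],"slide":[0,0,0],"grip":0.1},{"rot":[0,0,0],"slide":[0,0,0],"grip":0.1},{"rot":[0,0,0],"slide":[0,0,0],"grip":0.1},{"rot":[0,0,0],"slide":[0,0,0],"grip":0.1},{"rot":[0,0,0],"slide":[0,0,0],"grip":0.1}], "newtons": 25}}

```text
time: 40.9
ee_pos: [0.4891, -0.0097, 0.1516]
eef_rot: [-0.0, 1.0, 0.0, -0.0]
ft_force: [0.3, -0.1, -1.4]
width: 0.0254
grip_force: 25.0
```

Request:
{"op": "arm_command", "data": {"steps": [{"rot":[0,0,0],"slide":[0,0,0],"grip":0.1},{"rot":[0,0,0],"slide":[0,0,0],"grip":0.1},{"rot":[0,0,0],"slide":[0,0,0],"grip":0.1},{"rot":[0,0,0],"slide":[0,0,0],"grip":0.1},{"rot":[0,0,0],"slide":[0,0,0],"grip":0.1},{"rot":[0,0,0],"slide":[0,0,0],"grip":0.1},{"rot":[0,0,0],"slide":[0,0,0],"grip":0.1},{"rot":[0,0,0],"slide":[0,0,0],"grip":0.1}], "newtons": 25}}

```text
time: 41.9
ee_pos: [0.4892, -0.0097, 0.1517]
eef_rot: [-0.0, 1.0, 0.0, 0.0]
ft_force: [-0.2, 0.4, -1.4]
width: 0.0251
grip_force: 25.0
```

```bash
python3 s.py
```

```text
41.9 60.411764705882355 47.33333333333333 [ 0.48920719 -0.0097472   0.15174582]
41.95 67.02982107355865 45.33333333333333 [ 0.48919152 -0.00969615  0.15173407]
[ 0.11258027 -0.35780452 -0.99804177] 42.0
```

Request:
{"op": "arm_command", "data": {"steps": [{"rot":[0,0,0],"slide":[0,0,-0.00055],"grip":0.1},{"rot":[0,0,0],"slide":[0,0,0],"grip":0.1},{"rot":[0,0,0],"slide":[0,0,0],"grip":0.1},{"rot":[0,0,0],"slide":[0,0,0],"grip":0.1},{"rot":[0,0,0],"slide":[0,0,0],"grip":0.1},{"rot":[0,0,0],"slide":[0,0,0],"grip":0.1},{"rot":[0,0,0],"slide":[0,0,0],"grip":0.1},{"rot":[0,0,0],"slide":[0,0,0],"grip":0.1}], "newtons": 25}}

```text
time: 43.0
ee_pos: [0.4895, -0.0099, 0.1515]
eef_rot: [-0.0, 1.0, -0.0, 0.0]
ft_force: [0.6, -2.2, 5.1]
width: 0.0256
grip_force: 25.0
```

```bash
python3 s.py
```

```text
43.0 132.63486238532107 47.66666666666667 [ 0.48951784 -0.00989802  0.15152283]
43.05 133.56164383561642 47.0 [ 0.48951543 -0.00986977  0.15153087]
[-0.60473765 -1.35481842  5.66226109] 43.1
```

Request:
{"op": "arm_command", "data": {"steps": [{"rot":[0,0,0],"slide":[0,0,0.0003],"grip":0.1},{"rot":[0,0,0],"slide":[0,0,0],"grip":0.1},{"rot":[0,0,0],"slide":[0,0,0],"grip":0.1},{"rot":[0,0,0],"slide":[0,0,0],"grip":0.1},{"rot":[0,0,0],"slide":[0,0,0],"grip":0.1},{"rot":[0,0,0],"slide":[0,0,-0.0003],"grip":0.1},{"rot":[0,0,0],"slide":[0,0,0],"grip":0.1},{"rot":[0,0,0],"slide":[0,0,0],"grip":0.1}], "newtons": 25}}

```text
time: 44.1
ee_pos: [0.4894, -0.0098, 0.1515]
eef_rot: [-0.0, 1.0, 0.0, 0.0]
ft_force: [-0.1, -1.7, 6.8]
width: 0.0257
grip_force: 25.0
```

```bash
python3 w.py
```

```text
t 44.1 z 0.1515137402739889 [-0.1 -1.7  6.8] w 0.0257 blue (np.float64(134.5), np.float64(142.0), 'hole~', np.float64(138.9))
t 44.15 z 0.15151347608118038 [ 0.5 -2.   6. ] w 0.0252 blue (np.float64(134.5), np.float64(142.0), 'hole~', np.float64(138.9))
```

Request:
{"op": "arm_command", "data": {"steps": [{"rot":[0,0,0],"slide":[0,0,0.00042],"grip":0.1},{"rot":[0,0,0],"slide":[0,0,0],"grip":0.1},{"rot":[0,0,0],"slide":[0,0,0],"grip":0.1},{"rot":[0,0,0],"slide":[0,0,0],"grip":0.1},{"rot":[0,0,0],"slide":[0,0,0],"grip":0.1},{"rot":[0,0,0],"slide":[0,0,-0.00038],"grip":0.1},{"rot":[0,0,0],"slide":[0,0,0],"grip":0.1},{"rot":[0,0,0],"slide":[0,0,0],"grip":0.1}], "newtons": 25}}

```text
time: 45.2
ee_pos: [0.4894, -0.0098, 0.1515]
eef_rot: [-0.0, 1.0, 0.0, 0.0]
ft_force: [-0.0, -2.4, 5.9]
width: 0.0254
grip_force: 25.0
```

```bash
python3 w.py
```

```text
t 45.2 z 0.1515434449423946 [-0.  -2.4  5.9] w 0.0254 blue (np.float64(143.25), np.float64(151.5), 'hole~', np.float64(147.65))
t 45.25 z 0.15153097631266157 [-0.6 -2.7  5.3] w 0.0255 blue (np.float64(143.25), np.float64(151.5), 'hole~', np.float64(147.65))
```

Request:
{"op": "arm_command", "data": {"steps": [{"rot":[0,0,0],"slide":[0,0,0.00046],"grip":0.1},{"rot":[0,0,0],"slide":[0,0,0],"grip":0.1},{"rot":[0,0,0],"slide":[0,0,0],"grip":0.1},{"rot":[0,0,0],"slide":[0,0,0],"grip":0.1},{"rot":[0,0,0],"slide":[0,0,0],"grip":0.1},{"rot":[0,0,0],"slide":[0,0,-0.00046],"grip":0.1},{"rot":[0,0,0],"slide":[0,0,0],"grip":0.1},{"rot":[0,0,0],"slide":[0,0,0],"grip":0.1}], "newtons": 25}}

```text
time: 46.3
ee_pos: [0.4895, -0.0099, 0.1515]
eef_rot: [-0.0, 1.0, -0.0, 0.0]
ft_force: [0.3, -2.5, 5.4]
width: 0.0252
grip_force: 25.0
```

```bash
python3 w.py
```

```text
t 46.3 z 0.1515445208517673 [ 0.3 -2.5  5.4] w 0.0252 blue (np.float64(168.0), np.float64(169.0), 'hole~', np.float64(172.4))
t 46.35 z 0.1515245614157437 [-0.3 -1.6  5.7] w 0.0254 blue (np.float64(168.25), np.float64(169.0), 'hole~', np.float64(172.65))
```

The hole is stopped with its centre at about 172.5°. I'll make one small nudge, brake, then release the pin so it can drop by its own weight.

Request:
{"op": "arm_command", "data": {"steps": [{"rot":[0,0,0],"slide":[0,0,0.00027],"grip":0.1},{"rot":[0,0,0],"slide":[0,0,0],"grip":0.1},{"rot":[0,0,0],"slide":[0,0,-0.00027],"grip":0.1},{"rot":[0,0,0],"slide":[0,0,0],"grip":0.1},{"rot":[0,0,0],"slide":[0,0,0],"grip":0.4},{"rot":[0,0,0],"slide":[0,0,0],"grip":0.4},{"rot":[0,0,0],"slide":[0,0,0],"grip":0.4},{"rot":[0,0,0],"slide":[0,0,0],"grip":0.4}], "newtons": 25}}

```text
time: 47.4
ee_pos: [0.4891, -0.0096, 0.1511]
eef_rot: [-0.0, 1.0, 0.0, -0.0]
ft_force: [-0.6, -0.5, 0.6]
width: 0.0348
grip_force: 0.0
```

```bash
cat > k.py <<'E'
from h import *
t,a,m,q,v=ang();s=sensors.read_state();print(t,a,m,v[94:103].astype(int),s['ee_pos'],s['ft_force'],s['width'])
# pin-top height: bright-ish column profile on the pin axis
P=np.array([proj(q,(.4885,-.0098,z)) for z in np.arange(.16,.205,.002)]).astype(np.float32)
g=cv2.cvtColor(q["pixels"],cv2.COLOR_RGB2GRAY);print(cv2.remap(g,P[:,:1],P[:,1:],1).ravel())
E
python3 k.py
```

```text
47.400000000000006 None 15.0 [130 132 149 157 158 158 157 158 159] [ 0.48910441 -0.00965293  0.15112627] [ 0.34610677 -0.93802317  0.42533284] 0.034683939558663834
[137 137 137 133 142 162 190 202 205 204 205 211 186 131  99 109 106 108
 106 105 108 108 117]
```

The pin top has dropped from about 192 mm to about 177 mm, so it sank into the hole and the disc has stopped. I'll regrip lower and press it fully home.

Request:
{"op": "arm_command", "data": {"steps": [{"rot":[0,0,0],"slide":[0,0,-0.004],"grip":0.4},{"rot":[0,0,0],"slide":[0,0,-0.004],"grip":0.4},{"rot":[0,0,0],"slide":[0,0,0],"grip":0.4},{"rot":[0,0,0],"slide":[0,0,0],"grip":0.1},{"rot":[0,0,0],"slide":[0,0,0],"grip":0.1},{"rot":[0,0,0],"slide":[0,0,0],"grip":0.1},{"rot":[0,0,0],"slide":[0,0,0],"grip":0.1},{"rot":[0,0,0],"slide":[0,0,-0.0004],"grip":0.1}], "newtons": 20}}

```text
time: 48.45
ee_pos: [0.4894, -0.0097, 0.143]
eef_rot: [-0.0, 1.0, 0.0, 0.0]
ft_force: [-0.5, -0.7, 3.3]
width: 0.0252
grip_force: 19.9
```

```bash
python3 k.py
```

```text
48.45 145.51111111111112 15.333333333333343 [130 131 148 157 157 157 158 158 159] [ 0.48935839 -0.00973912  0.14308717] [-1.79992163 -0.0493357   2.77108921] 0.025788899948869966
[138 137 135 134 149 178 209 207 205 206 208 201 164 123 103 110 109 107
 106 107 111 109 123]
```

Request:
{"op": "arm_command", "data": {"steps": [{"rot":[0,0,0],"slide":[0,0,-0.0002],"grip":0.1},{"rot":[0,0,0],"slide":[0,0,-0.0002],"grip":0.1},{"rot":[0,0,0],"slide":[0,0,-0.0002],"grip":0.1},{"rot":[0,0,0],"slide":[0,0,-0.0001],"grip":0.1},{"rot":[0,0,0],"slide":[0,0,0],"grip":0.1},{"rot":[0,0,0],"slide":[0,0,0],"grip":0.1},{"rot":[0,0,0],"slide":[0,0,0],"grip":0.1},{"rot":[0,0,0],"slide":[0,0,0],"grip":0.1}], "newtons": 20}}

```text
time: 49.5
ee_pos: [0.4896, -0.0097, 0.1429]
eef_rot: [-0.0, 1.0, 0.0, 0.0]
ft_force: [-3.2, -0.9, 9.5]
width: 0.0253
grip_force: 19.9
```

```bash
python3 k.py; python3 - <<'E'
from h import *
q=eyes.camera("scene");p=eyes.camera("wrist")
for n,x in(("l",q),("m",p)): save(x,n+".png")
# gap between shoulder and guide: sample along axis front side of pin
P=np.array([proj(q,(.4885+.013*np.cos(YAW),-.0098,z)) for z in np.arange(.118,.15,.0015)]).astype(np.float32)
g=cv2.cvtColor(q["pixels"],cv2.COLOR_RGB2GRAY);print(cv2.remap(g,P[:,:1],P[:,1:],1).ravel(),P[0],P[-1])
E
```

```text
49.5 145.61904761904762 15.333333333333343 [129 131 148 157 156 156 157 158 159] [ 0.48957442 -0.00977033  0.14293184] [-2.51675491 -1.0431499   9.25352487] 0.025394193021478752
[135 135 136 132 149 179 212 209 206 206 205 197 149 118 106 108 105 107
 106 107 111 110 121]
[131 128 129 141 159 183 199 206 196 180 151 124 128 132 136 138 138 136
 134 133 132 135] [249.48099 184.96086] [249.23285 173.3689 ]
```

Request:
{"op": "arm_command", "data": {"steps": [{"rot":[0,0,0],"slide":[0,0,-0.0002],"grip":0.1},{"rot":[0,0,0],"slide":[0,0,-0.0001],"grip":0.1},{"rot":[0,0,0],"slide":[0,0,-0.0001],"grip":0.1},{"rot":[0,0,0],"slide":[0,0,0],"grip":0.1},{"rot":[0,0,0],"slide":[0,0,0],"grip":0.1},{"rot":[0,0,0],"slide":[0,0,0],"grip":0.1},{"rot":[0,0,0],"slide":[0,0,0],"grip":0.1},{"rot":[0,0,0],"slide":[0,0,0],"grip":0.1}], "newtons": 20}}

```text
time: 50.65
ee_pos: [0.4897, -0.0098, 0.1428]
eef_rot: [-0.0, 1.0, 0.0, 0.001]
ft_force: [-3.4, -1.0, 12.1]
width: 0.0255
grip_force: 19.9
```

```bash
python3 k.py; python3 - <<'E'
import cv2,numpy as np
a=cv2.imread("pics/l.png",0)
print(a[160:192,240:262])
E
```

```text
50.650000000000006 145.65853658536585 15.333333333333343 [130 131 147 156 158 158 158 158 159] [ 0.48971563 -0.00981261  0.14280389] [-3.80364971 -0.24149067 12.4413707 ] 0.025146811444010105
[136 134 136 136 156 187 212 205 205 208 207 196 149 116 103 108 107 108
 108 107 108 112 121]
[[ 60  52 115 198 210 206 206 203 205 199 205 210 212 199  90  51  56  41
   40  58  93 113]
 [ 52  44 100 177 210 208 205 205 209 206 208 209 210 179  66  50  52  46
   47  65  99 111]
 [ 54  54  93 150 180 205 212 210 209 211 208 195 173 129  63  49  57  50
   40  67 106 109]
 [ 59  58  89 128 129 153 164 160 158 166 156 147 137 112  68  49  59  48
   43  79 110 106]
 [ 56  55  92 131 123 129 127 132 129 132 130 132 126 107  73  52  54  49
   62  91 112 107]
 [ 58  59  81 123 127 130 134 135 135 134 131 131 128 114  66  54  60  44
   65  97 109 106]
 [ 56  59  75 106 129 135 136 138 137 133 138 135 124 118  64  52  55  43
   71 112 110 106]
 [ 57  58  68 105 129 132 133 135 138 137 133 135 128 109  68  55  53  45
   81 114 110 110]
 [ 48  59  72 103 129 132 132 131 136 140 132 133 126 115  67  52  55
[... 1463 characters left out ...]
7 128 130 131 131 137 135 131
  132 134 136 152]
 [122 118 123 132 126 126 127 125 130 132 129 134 132 140 140 134 136 134
  135 135 135 153]
 [119 119 121 127 134 131 135 132 135 137 135 136 134 134 132 134 134 134
  131 132 137 152]
 [120 122 122 128 135 135 136 136 132 134 134 134 136 137 136 127 135 128
  138 133 140 154]
 [118 118 122 133 133 136 132 134 134 129 133 132 135 130 131 135 135 134
  136 129 129 127]
 [116 123 124 127 134 129 137 129 131 130 131 130 133 134 135 134 133 129
  116 109 100  91]
 [129 118 119 127 132 133 133 130 135 134 135 127 129 135 133 124 124 110
   91  81  76  73]
 [150 126 121 126 130 130 130 138 130 131 133 134 138 137 130 110  91  81
   75  73  77  79]]
```

The head's bottom edge lies right on the guide block: no shank shows, and 13 N moves it no further, so the pin is home. I'll take off the push, open and retreat.

Request:
{"op": "arm_command", "data": {"steps": [{"rot":[0,0,0],"slide":[0,0,0.001],"grip":0.1},{"rot":[0,0,0],"slide":[0,0,0],"grip":0.7},{"rot":[0,0,0],"slide":[0,0,0],"grip":0.7},{"rot":[0,0,0],"slide":[0,0,0],"grip":0.7},{"rot":[0,0,0],"slide":[0,0,0.01],"grip":0.7},{"rot":[0,0,0],"slide":[0,0,0.03],"grip":0.7},{"rot":[0,0,0],"slide":[0,0,0.04],"grip":0.7},{"rot":[0,0,0],"slide":[0,0,0.04],"grip":0.7}], "newtons": 20}}

```text
time: 51.7
ee_pos: [0.4891, -0.0098, 0.2647]
eef_rot: [-0.0, 1.0, 0.0, 0.0]
ft_force: [-0.1, 1.1, -0.7]
width: 0.0608
grip_force: 0.0
```

```bash
python3 k.py; python3 w.py; python3 - <<'E'
from h import *
q=eyes.camera("scene");P=[proj(q,(.4885,-.0098,z)) for z in(.175,.177)];print(P)
print(cv2.cvtColor(q["pixels"],cv2.COLOR_RGB2GRAY)[152:184,240:258])
E
```

```text
51.7 145.52727272727273 18.0 [129 130 147 156 156 156 157 157 157] [ 0.49103356 -0.00978396  0.26995618] [1.24121376 0.14594967 4.53248739] 0.06061193097505686
[136 136 133 133 147 175 205 203 203 205 206 200 161 124 105 108 109 111
 110 110 112 113 122]
t 51.75 z 0.26995618231659935 [1.2 0.1 4.5] w 0.0606 blue None
t 51.8 z 0.267571253541769 [-0.8  0.3  0.6] w 0.0609 blue None
[array([248.55738126, 160.72864857]), array([248.54012631, 159.95198429])]
[[109 110 109 113 109 110 105 113 113 107 115 112 110 111 107 110 112 109]
 [115 107 111 110 106 112 109 113 102 109 110 108 111 108 107 108 104 112]
 [105 112 114 115 111 111 114 109 112 110 105 110 108 112 112 108 109 111]
 [105 113 111 114 112 111 109 109 113 113 106 113 110 106 113 110 112 112]
 [113 114 112 110 107 109 100 102 102 101 103 106 110 106 111 108 108 105]
 [112 108 110 106 101 116 143 136 148 158 131 109  97 104 106 107 107 110]
 [107 110 105 119 152 191 199 193 200 201 193 187 170 127 102 103 109 106]
 [109 107 129 171 198 210 209 205 205 206 205 213 209 178 130 106 107 112]
 [111 103 147 213 206 205 201 203 203 205 20
[... 1056 characters left out ...]
119 123 170 206 174 126]
 [196 203 184 129 119 133 138 139 136 136 137 130 119 123 168 209 205 170]
 [198 199 185 131 131 134 137 139 133 135 132 130 114 125 168 204 206 185]
 [194 192 184 129 122 130 134 136 139 132 134 130 118 134 180 205 202 205]
 [197 196 190 151 118 127 132 134 131 135 131 124 115 149 197 199 200 200]
 [207 199 200 186 149 129 124 127 129 124 123 129 158 190 204 200 201 206]
 [187 200 201 196 187 183 184 178 166 173 186 190 197 207 203 203 204 209]
 [147 180 192 198 199 199 203 201 195 199 205 207 206 206 197 174 173 162]
 [120 157 204 198 200 198 202 203 205 201 187 180 169 155 150 137 139 132]
 [111 138 190 210 206 196 173 171 163 154 144 138 133 124 126 128 127 131]]
```

```bash
python3 -c "
from h import *
print(order.close_job())"
```

```text
the job is handed in; nothing more can be done
None
```

The pin is fully home as far as I can measure, and the turntable is stopped and locked. The gripper is clear and the job was handed in at about 52 s; the hole passed under the guide twice before the third try caught it.

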